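# Set the height stop of the trimming jig with a setting block

### The job

The trimming jig's slanting stop screw stands clear above the wooden setting block. Take the driver from its stand, fit its blade into the screw's head and turn the screw clockwise until its nose just bears on the block, so that the block drags but is not jammed; put the driver back in its stand, then slide the block along its channel toward the open end until it is quite clear of the nose and leave it lying in the channel. Do not knock over the mixing cup or the brass weight.

Things in the scene. Friction and masses are not known exactly. Their poses are not given: they have to be found in the camera images.
- jig_base: fixed jig: plywood plate 215x100x12 mm with a channel for a 45 mm wide block (1.7 mm play a side) between rails 14 mm wide, 9 mm tall. Origin under the plate, below the screw's nose. x runs along the channel to the aluminium column (66 mm wide, 114 tall, x = 32 to 68 mm) that ends it and carries the screw. Open end at x = -140 mm; channel floor z = 12 mm
- stop_bracket: steel threaded boss (36 mm across, 28 long) of the stop screw. Origin on the screw's axis at the boss's upper face; z = the axis, up out of the screw's head, 30 degrees from vertical, leaning to jig -x. Clockwise (seen on the head) lowers the screw, 6 mm per rad; 0.12 Nm to turn (half may stay wound up at rest), stays where left; 0.9 to 2.5 rad needed. Under 15 N of push does not move it
- screw_head (a point): on the screw's axis, at the head's mouth if fully up (52 mm above the boss's face; really up to 25 mm lower); axes as the boss. The head is a cup 40 mm outside, 34 inside, driving the screw by a torsion spring (0.6 Nm/rad). 6 mm below its mouth stand four lands, parted by two slots 9 mm wide, 10 deep, crossing on the axis: a blade enters every quarter turn. Slot angle unknown
- nose_place (a point): point on the channel floor below the nose; axes as jig_base. The nose is a steel ball 36 mm wide at the screw's lower end, turning with it, sprung along the axis (9 N preload, 1 N/mm, 8 mm travel). Once it bears on the block, the torque to turn the screw steps up by some 0.006 Nm per N of bearing force (0.05 to 0.08 Nm in all)
- setting_block_center (a point): centre of the setting block, a plain brown pine block 125x45x34 mm, 0.09 kg; y along its length (either way), z up. It lies flat in the channel below the nose; its near end is about 97 mm to the open side (jig -x) of the nose. Can be gripped across its 45 mm width near that end
- driver_grip (a point): centre of the driver's black flat-sided handle (26 mm along its y, 36 along x, 72 tall); z up along the driver. Blade end 79 mm below this point; blade 24 mm wide along x, 4 thick along y, 14 tall; shaft 12 mm thick; a collar 40 mm across has its underside 37 mm above the blade's end. 117 mm long, 0.14 kg
- driver_stand: driver's stand, a fixed wooden block 74x74x42 mm with a 31 mm square hole from top to bottom; origin centre of underside, z up. The driver stands upright in it, collar on its top, handle centre 84 mm above the bench
- mixing_cup: clear plastic mixing cup, 67 mm wide, 70 tall, a bystander; origin centre of underside
- weight: brass weight with a knob, 54 mm wide, 63 tall, a bystander; origin centre of underside
Mind the look-alikes: they are no part of the job. Of the things that look like the driver_stand, take the one that is nearest to the robot's base at the start.

How it is judged:
By the outcome, as a careful person would: the job done as asked, in the order asked, and still so for the second after the job is handed in, with the robot touching nothing.
It also fails if it takes over 72 s, if anything falls off the work surface, if the arm or the gripper's body presses on something with over 40 N, if the wrist force passes 120 N, or if a joint passes its speed limit or range.

### The arm

A 7-joint arm with a two-finger parallel gripper is mounted at the origin on a cart in front of the work surface, level with it; the furniture and walls round the work are solid. World frame = base frame: x ahead of the robot, y to its left, z up, the work surface at z = 0. Lengths are in m, angles in rad, forces in N, time in s.
With the tool pointing down it reaches from about 0.425 to 1.025 m from the base axis. Payload 9.4 kg.
Tool frame: the origin (TCP) lies at the very end of the fingers, on their centre line; the grasp point (between the pads) lies 19 mm behind it; z points along the fingers, y is the line along which they close (so a half turn about z gives the same grasp; the last joint's range is limited). The gripper opens to 85 mm and grips with 20 to 120 N. Pads are 22 mm wide; open, the fingers measure 114 mm over their backs; the gripper's body (76 mm by 85 mm) begins 54 mm behind the grasp point. The pads swing forward as they close: fully open they stand 13 mm farther back than shut.
Start: joints at [1.051, 0.599, -0.003, 1.599, 0.002, 0.943, -0.08], TCP at [0.311, -0.655, 0.199] pointing down, gripper open.
Joint ranges: [-2.57, 2.57], [-0.35, 1.97], [-1.29, 1.29], [0.11, 2.56], [-1.05, 4.19], [0.11, 1.86], [-2.63, 2.63]. Speed limits (rad/s): [2.22, 2.22, 3.01, 3.01, 3.14, 3.14, 3.14].

### API

Orientations are given as a unit quaternion [w, x, y, z].
In Python, from workcell import bot, eyes, nets gives the robot as it stands.
- The arm moves only by the shell command python3 -m crank 'ROWS' [FORCE]. ROWS is JSON, a list of rows, each an object of numbers: "tx", "ty", "tz": the shift along the world's x, y, z in cm; "ax", "ay", "az": the turn, a rotation vector about the world's x, y, z in rad; "claw": the finger opening in cm, from 0 to 8.54. In form: [{"tx": .., "ty": .., "tz": .., "ax": .., "ay": .., "az": .., "claw": ..}, ...]. A call has 1 to 8 rows; each row shifts and turns the commanded pose from where the row before left it; what a row does not reach is not made up. A row lasts 1/12 s, in which the tool goes at most 41.7 mm and 7.16 degrees, less where a joint would pass 70% of its speed; a pose out of reach is approached as far as the arm can. A call is refused whole if a number of a shift passes 4.17 or a number of a turn 0.125, either way. A call with a gripper value outside its range is refused whole. The fingers move at their own pace and stop on an object; FORCE is the grip in N (left out, the last holds). Time passes only in rows, so rows that do not move let the fingers close. It gives the time, the measured TCP pose, the force, the opening and the grip force at its end, in the units of the state.
- bot.observe(): the state, without advancing time (a new reading comes with each control period).
- eyes.capture(name): name is "scene" or "top" or "wrist"; returns the picture (420x560x3 uint8, red, green, blue); there is no depth.
- eyes.camera_info(name): a dict with "K" (3x3 intrinsics, pixels), "R" (3x3) and "t" (3): a world point X has camera coordinates R X + t. Camera axes: x right, y down, z forward; pixel columns grow to the right and rows downward; lengths in m; the calibration is good to about 2 mm. A picture is of the moment at which its call begins: read the wrist's pose just before it. camera_info takes no time and is no camera call; for the wrist camera it gives the pose at the moment of the call.
- bot.close_job(): hands the job in; it is judged then, once.
Trained networks look in the newest picture that a camera, given by its name, has taken for a name from the list of things; names that differ only in an ending like _2 or _b are one class to them, and where a whole thing is asked for, a point or a joint stands for the part that bears it (a point fixed in the world has none). Each returns a list of dicts, best first, with "confidence" (0 to 1); they miss things now and then, are a little off and sometimes report something else, mostly with a low value. They report only what shows in the picture. A call takes as long as a camera call. They do not tell look-alikes from the thing itself.
- nets.boxes_of(camera, name): "uv" ([column, row] in pixels, amid what is visible of it).
The state is a dict: "t": time; "qpos": joint angles; "joint_velocities": joint speeds; "joint_efforts": joint torques, N m; "tcp_pos": TCP position; "tool_rot": TCP orientation; "contact_force": force on the tool from outside, world axes, zero at the start; "wrist_torque": the same for the moment, N m; "finger_gap": finger opening in m; "grip_force": force on a finger pad.
Only numpy, scipy, OpenCV 4.12 (cv2) and the standard library are available. Lean on these libraries where they do the work, as an engineer would, in place of code of your own. Each camera call takes 0.05 s, during which the arm holds its last target. There are 200 camera calls.

## Working session

There is one attempt and no reset: what is moved stays moved. The work goes in short steps, Python scripts to look and compute and a shell command to move; the robot and the scene stay as the last step left them, time stands still between calls to the robot, and variables do not carry over. Pictures are saved under pics/ and viewed, at most 10 in all, crops included, and the job is handed in when it is done.

```bash
ls; mkdir -p pics; cat > h.py <<'E'
import numpy as np, cv2
from workcell import bot, eyes, nets
def snap(cam,fn=None):
    im=eyes.capture(cam)
    if fn: cv2.imwrite('pics/'+fn,im[:,:,::-1])
    return im
def cal(cam):
    c=eyes.camera_info(cam); return [np.array(c[k],float) for k in('K','R','t')]
def proj(c,X):
    K,R,t=c; p=K@(R@np.array(X,float)+t); return p[:2]/p[2]
def onz(c,uv,z):
    K,R,t=c; C=-R.T@t; d=R.T@np.linalg.solve(K,[uv[0],uv[1],1]); return C+d*(z-C[2])/d[2]
E
python3 - <<'E'
from h import *
a=snap('scene');b=snap('top')
im=np.hstack([a,b]); cv2.imwrite('pics/scene.png',a[:,:,::-1]);cv2.imwrite('pics/top.png',b[:,:,::-1])
for cam in('scene','top'):
    c=cal(cam);print(cam,-c[1].T@c[2],c[0][0,0],c[1].round(2).tolist())
    for n in('jig_base','stop_bracket','screw_head','setting_block_center','driver_grip','driver_stand','mixing_cup','weight'):
        for r in nets.boxes_of(cam,n)[:4]:
            print(n,np.round(r['uv']),round(r['confidence'],2),onz(c,r['uv'],0.04).round(3))
print(bot.observe())
E
```

```text
pics
scene [0.10061821 0.38479656 0.83841808] 419.21721062652523 [[-0.65, -0.76, -0.0], [-0.58, 0.5, -0.64], [0.49, -0.41, -0.77]]
jig_base [293. 188.] 0.95 [ 0.652 -0.12   0.04 ]
stop_bracket [308. 180.] 0.68 [ 0.647 -0.169  0.04 ]
screw_head [308. 178.] 0.65 [ 0.652 -0.172  0.04 ]
setting_block_center [306. 202.] 0.81 [ 0.594 -0.111  0.04 ]
setting_block_center [296. 189.] 0.4 [ 0.642 -0.122  0.04 ]
setting_block_center [310. 180.] 0.24 [ 0.645 -0.171  0.04 ]
driver_grip [235. 286.] 0.63 [0.514 0.169 0.04 ]
driver_stand [247. 245.] 0.81 [0.585 0.083 0.04 ]
driver_stand [346. 180.] 0.77 [ 0.581 -0.241  0.04 ]
driver_stand [172. 327.] 0.75 [0.52 0.32 0.04]
driver_stand [237. 306.] 0.73 [0.474 0.192 0.04 ]
mixing_cup [184. 244.] 0.62 [0.682 0.194 0.04 ]
weight [407. 199.] 0.87 [ 0.435 -0.313  0.04 ]
top [ 0.38138727 -0.00733194  1.32493964] 433.210818171513 [[0.01, -1.0, -0.01], [-0.99, -0.01, -0.14], [0.14, 0.01, -0.99]]
jig_base [320. 192.] 0.7 [ 0.619 -0.112  0.04 ]
jig_base [324. 193.] 0.6 [ 0.619 -0.124  0.04 ]
stop_bracket [324. 194.] 0.65 [ 0.614 -0.123  0.04 ]
screw_head [324.
[... 451 characters left out ...]
934 ,  1.59939922,  0.00181335,
        0.94288926, -0.07979298]), 'joint_velocities': array([-2.25633038e-05, -1.11558675e-03, -3.15477225e-04, -9.86727193e-04,
       -2.18463490e-03, -4.30989892e-04,  7.94146643e-04]), 'joint_efforts': array([-6.31051498e-04, -7.76185870e+01,  1.56358246e+00, -2.58377141e+01,
        1.23761734e-02,  2.17030545e-03, -2.86962756e-05]), 'tcp_pos': array([ 0.31063078, -0.65509188,  0.19930936]), 'tool_rot': array([ 3.47277875e-05,  9.75587508e-01,  2.19611046e-01, -2.12484187e-05]), 'contact_force': array([0.25737329, 0.16086737, 0.15526605]), 'wrist_torque': array([-0.02915837,  0.01374984, -0.03548069]), 'grip_force': 0.0, 'finger_gap': 0.0853265947733641}
```

View pics/scene.png

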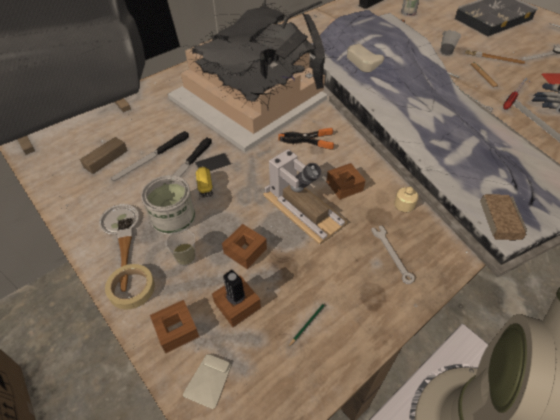

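View pics/top.png

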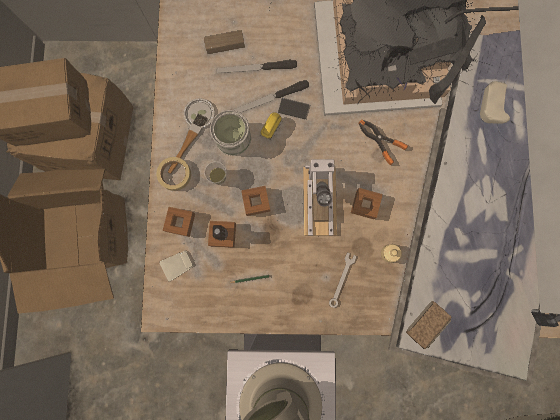

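Candidates for driver_stand (top picture): (222,233) with driver, about 0.53 m from base; (257,202) about 0.58 m; (178,221) about 0.61 m; (367,203) about 0.65 m. The nearest one, (222,233), holds the driver (scene (237,290)), so I choose it. Jig: top (322,200), with its column on the far side (322,165) and its open end toward the robot. The weight is at (393,254) and the cup at (215,173). Next is one close crop.

```bash
python3 - <<'E'
from h import *
a=snap('scene');b=snap('top')
z=lambda im,u,v,w,h,s:cv2.resize(im[v:v+h,u:u+w],None,fx=s,fy=s,interpolation=cv2.INTER_CUBIC)
L=np.vstack([z(a,195,250,80,60,5),z(b,190,205,80,60,5)])
R=np.vstack([z(a,255,140,100,75,4),z(b,280,155,100,75,4)]) 
cv2.imwrite('pics/crop1.png',np.hstack([L,R])[:,:,::-1])
E
```

```text
(no output)
```

View pics/crop1.png

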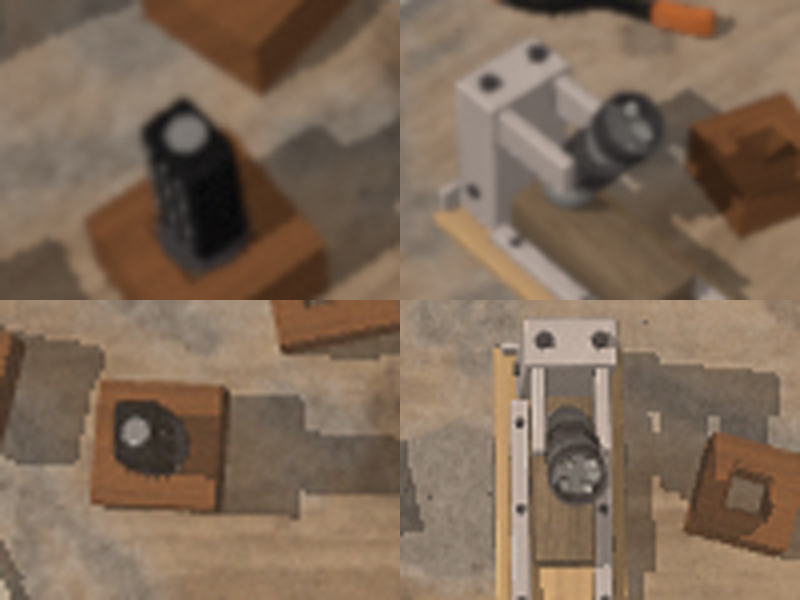

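The crop shows the driver upright in the chosen stand: the handle's top disc is at top (217,231), and the stand's edges are nearly square to the world. The screw cup's mouth is at top (324,199) and scene (312,171), leaning toward the robot. The column's top centre is at about top (323,165).

```bash
python3 - <<'E'
from h import *
t=cal('top');s=cal('scene')
print('driver top',onz(t,(217,231),.12),onz(s,(195+187/5,250+132/5),.12))
cr=[onz(t,(190+u/5,205+(v-300)/5),.042) for u,v in((100,380),(228,388),(220,512),(92,503))]
print('stand',np.round(cr,3).tolist(),np.mean(cr,0))
print('col',onz(t,(323,165.5),.114), [onz(t,(280+(u-400)/4,155+(v-300)/4),.114).round(3) for u,v in((525,322),(620,320),(617,365),(527,367))])
# rails: left rail holes
print('rail',[onz(t,(280+(u-400)/4,155+(v-300)/4),.021).round(3) for u,v in((522,425),(519,590),(608,508),(605,597))])
print('blockend',[onz(t,(280+(u-400)/4,155+(v-300)/4),.046).round(3) for u,v in((535,562),(592,563))])
def ray(c,uv):
    K,R,tt=c;C=-R.T@tt;d=R.T@np.linalg.solve(K,[*uv,1]);return C,d/np.linalg.norm(d)
A=np.zeros((3,3));b=np.zeros(3)
for c,uv in((t,(324.25,198.75)),(s,(312.5,171.3))):
    C,d=ray(c,uv);P=np.eye(3)-np.outer(d,d);A+=P;b+=P@C
X=np.linalg.solve(A,b);print('mouth',X,proj(t,X),proj(s,X))
E
```

```text
driver top [0.49162015 0.18179464 0.12      ] [0.49387913 0.18100116 0.12      ]
stand [[0.528, 0.216, 0.042], [0.525, 0.139, 0.042], [0.451, 0.142, 0.042], [0.455, 0.218, 0.042]] [0.48970264 0.17886079 0.042     ]
col [ 0.6839668  -0.11477583  0.114     ] [array([ 0.698, -0.081,  0.114]), array([ 0.701, -0.149,  0.114]), array([ 0.667, -0.147,  0.114]), array([ 0.665, -0.083,  0.114])]
rail [array([ 0.642, -0.085,  0.021]), array([ 0.515, -0.083,  0.021]), array([ 0.578, -0.15 ,  0.021]), array([ 0.51 , -0.148,  0.021])]
blockend [array([ 0.533, -0.093,  0.046]), array([ 0.533, -0.135,  0.046])]
mouth [ 0.58070205 -0.11410847  0.15585279] [324.14465505 198.62143475] [312.69461989 171.33349341]
```

```bash
python3 -m crank '[{"tz":2,"tx":0.8,"ty":3.6},{"tz":2,"tx":0.8,"ty":3.6},{"tz":2,"tx":0.8,"ty":3.6},{"tz":2,"tx":0.8,"ty":3.6},{"tx":0.8,"ty":4},{"tx":0.8,"ty":4},{"tx":0.8,"ty":4},{"tx":0.8,"ty":4}]' && python3 -m crank '[{"tx":0.8,"ty":4,"az":-0.055},{"tx":0.8,"ty":4,"az":-0.055},{"tx":0.8,"ty":4,"az":-0.055},{"tx":0.8,"ty":4,"az":-0.055},{"tx":0.8,"ty":4,"az":-0.055},{"tx":0.8,"ty":4,"az":-0.055},{"tx":0.8,"ty":4,"az":-0.055},{"tx":0.8,"ty":4,"az":-0.055}]' && python3 -m crank '[{"tx":0.9,"ty":4},{"tx":0.9,"ty":4},{"tx":0.9,"ty":4},{"tx":0.9,"ty":4},{"tx":0.9,"ty":4},{},{},{}]'; python3 - <<'E'
from h import *
o=bot.observe();print(o['qpos'].round(3),o['tcp_pos'],o['tool_rot'])
snap('wrist','w1.png');c=cal('wrist');print(-c[1].T@c[2],c[1].round(2).tolist(),c[0][0,0]);print(proj(c,[.492,.181,.12]))
for n in('driver_grip','driver_stand'): print([(r['uv'],r['confidence']) for r in nets.boxes_of('wrist',n)[:3]])
E
```

```text
[ 1.051  0.599 -0.003  1.599  0.002  0.943 -0.08 ] [ 0.31064152 -0.65507608  0.19928069] [ 5.73300187e-06  9.75588525e-01  2.19606532e-01 -2.37202861e-05]
[ 0.38688127 -0.618928    0.3739319 ] [[0.43, -0.9, -0.0], [-0.85, -0.41, 0.32], [-0.29, -0.14, -0.95]] 356.4585640231497
[-2161.60092228 -1575.78669309]
[]
[]invalid input
```

View pics/w1.png

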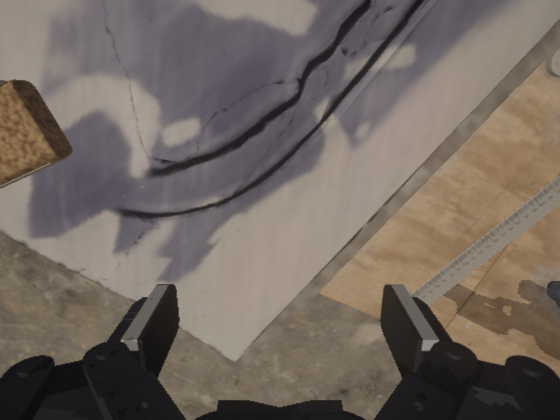

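That picture only shows the empty start view (fingers at the bottom); the move was refused. I'll give every key in each row.

```bash
python3 -m crank '[{"tx":0.8,"ty":3.6,"tz":2,"ax":0,"ay":0,"az":0,"claw":8.5},{"tx":0.8,"ty":3.6,"tz":2,"ax":0,"ay":0,"az":0,"claw":8.5},{"tx":0.8,"ty":3.6,"tz":2,"ax":0,"ay":0,"az":0,"claw":8.5},{"tx":0.8,"ty":3.6,"tz":2,"ax":0,"ay":0,"az":0,"claw":8.5},{"tx":0.8,"ty":4,"tz":0,"ax":0,"ay":0,"az":0,"claw":8.5},{"tx":0.8,"ty":4,"tz":0,"ax":0,"ay":0,"az":0,"claw":8.5},{"tx":0.8,"ty":4,"tz":0,"ax":0,"ay":0,"az":0,"claw":8.5},{"tx":0.8,"ty":4,"tz":0,"ax":0,"ay":0,"az":0,"claw":8.5}]'
```

```text
t: 1.82
tcp_pos: [0.3745, -0.3502, 0.2791]
tool_rot: [0.0, 0.976, 0.22, 0.0]
contact_force: [0.7, 0.1, -0.0]
finger_gap: 0.0851
grip_force: 0.0
```

```bash
python3 -m crank '[{"tx":0.9,"ty":4.05,"tz":0,"ax":0,"ay":0,"az":-0.055,"claw":8.5},{"tx":0.9,"ty":4.05,"tz":0,"ax":0,"ay":0,"az":-0.055,"claw":8.5},{"tx":0.9,"ty":4.05,"tz":0,"ax":0,"ay":0,"az":-0.055,"claw":8.5},{"tx":0.9,"ty":4.05,"tz":0,"ax":0,"ay":0,"az":-0.055,"claw":8.5},{"tx":0.9,"ty":4.05,"tz":0,"ax":0,"ay":0,"az":-0.055,"claw":8.5},{"tx":0.9,"ty":4.05,"tz":0,"ax":0,"ay":0,"az":-0.055,"claw":8.5},{"tx":0.9,"ty":4.05,"tz":0,"ax":0,"ay":0,"az":-0.055,"claw":8.5},{"tx":0.9,"ty":4.05,"tz":0,"ax":0,"ay":0,"az":-0.055,"claw":8.5}]' && python3 -m crank '[{"tx":0.9,"ty":4.05,"tz":0,"ax":0,"ay":0,"az":0,"claw":8.5},{"tx":0.9,"ty":4.05,"tz":0,"ax":0,"ay":0,"az":0,"claw":8.5},{"tx":0.9,"ty":4.05,"tz":0,"ax":0,"ay":0,"az":0,"claw":8.5},{"tx":0.9,"ty":4.05,"tz":0,"ax":0,"ay":0,"az":0,"claw":8.5},{"tx":0.9,"ty":4.05,"tz":0,"ax":0,"ay":0,"az":0,"claw":8.5},{"tx":0,"ty":0,"tz":0,"ax":0,"ay":0,"az":0,"claw":8.5},{"tx":0,"ty":0,"tz":0,"ax":0,"ay":0,"az":0,"claw":8.5}]'; python3 - <<'E'
from h import *
o=bot.observe();print(o['qpos'].round(3),o['tcp_pos'],o['tool_rot'])
snap('wrist','w2.png');c=cal('wrist');print(-c[1].T@c[2],c[1].round(2).tolist());print(proj(c,[.492,.181,.12]))
for n in('driver_grip','driver_stand'): print([(r['uv'],r['confidence']) for r in nets.boxes_of('wrist',n)[:3]])
E
```

```text
t: 2.48
tcp_pos: [0.4465, -0.0261, 0.2792]
tool_rot: [0.0, 1.0, -0.0, 0.001]
contact_force: [0.0, -0.7, 0.8]
finger_gap: 0.0849
grip_force: 0.0
t: 3.07
tcp_pos: [0.4913, 0.177, 0.2785]
tool_rot: [-0.0, 1.0, 0.004, -0.0]
contact_force: [-0.3, -1.4, -0.5]
finger_gap: 0.0853
grip_force: 0.0
[-0.217  0.28  -0.302  1.951  0.102  0.925 -2.133] [0.49131487 0.17701887 0.27852511] [-3.80753424e-04  9.99993086e-01  3.69599556e-03 -1.49556663e-04]
[0.57553891 0.17576794 0.4530664 ] [[0.01, -1.0, 0.0], [-0.95, -0.0, 0.32], [-0.32, -0.0, -0.95]]
[273.50437228 184.43539761]
[([275.7, 175.0], 0.6)]
[([280.2, 151.0], 0.95), ([155.2, 130.5], 0.65), ([375.0, 68.1], 0.56)]
```

View pics/w2.png

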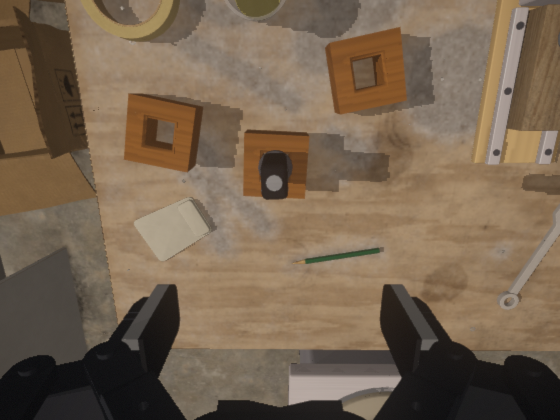

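The picture shows the handle's top disc at (274,183), agreeing with the triangulated point to about 1 mm. Its 26 mm width runs along world y, so the gripper is already aligned. I'll go down and grip.

```bash
python3 -m crank '[{"tx":0.1,"ty":0.2,"tz":-3.5,"ax":0,"ay":0,"az":0,"claw":8.5},{"tx":0.1,"ty":0.2,"tz":-3.5,"ax":0,"ay":0,"az":0,"claw":8.5},{"tx":0,"ty":0,"tz":-3.5,"ax":0,"ay":0,"az":0,"claw":8.5},{"tx":0,"ty":0,"tz":-3.5,"ax":0,"ay":0,"az":0,"claw":8.5},{"tx":0,"ty":0,"tz":-3,"ax":0,"ay":0,"az":0,"claw":8.5},{"tx":0,"ty":0,"tz":-2.5,"ax":0,"ay":0,"az":0,"claw":8.5},{"tx":0,"ty":0,"tz":-1.6,"ax":0,"ay":0,"az":0,"claw":8.5},{"tx":0,"ty":0,"tz":0,"ax":0,"ay":0,"az":0,"claw":8.5}]' 60 && python3 -m crank '[{"tx":0,"ty":0,"tz":0,"ax":0,"ay":0,"az":0,"claw":1.5},{"tx":0,"ty":0,"tz":0,"ax":0,"ay":0,"az":0,"claw":1.5},{"tx":0,"ty":0,"tz":0,"ax":0,"ay":0,"az":0,"claw":1.5},{"tx":0,"ty":0,"tz":0,"ax":0,"ay":0,"az":0,"claw":1.5},{"tx":0,"ty":0,"tz":0,"ax":0,"ay":0,"az":0,"claw":1.5},{"tx":0,"ty":0,"tz":0,"ax":0,"ay":0,"az":0,"claw":1.5},{"tx":0,"ty":0,"tz":0,"ax":0,"ay":0,"az":0,"claw":1.5},{"tx":0,"ty":0,"tz":0,"ax":0,"ay":0,"az":0,"claw":1.5}]' 60
```

```text
t: 3.88
tcp_pos: [0.492, 0.1761, 0.0652]
tool_rot: [0.001, 1.0, 0.0, -0.002]
contact_force: [0.3, 0.1, -0.2]
finger_gap: 0.085
grip_force: 0.0
t: 4.55
tcp_pos: [0.4941, 0.1789, 0.0688]
tool_rot: [-0.0, 1.0, 0.001, 0.001]
contact_force: [-0.2, 0.7, 8.7]
finger_gap: 0.0247
grip_force: 60.4
```

Gripped (25 mm gap, 60 N). Lift, carry to the jig, turn by π (for range on joint 7) and tilt 30°.

```bash
python3 -m crank '[{"tx":0,"ty":0,"tz":2,"ax":0,"ay":0,"az":0,"claw":1.5},{"tx":0,"ty":0,"tz":2.5,"ax":0,"ay":0,"az":0,"claw":1.5},{"tx":0,"ty":0,"tz":3,"ax":0,"ay":0,"az":0,"claw":1.5},{"tx":0,"ty":0,"tz":3,"ax":0,"ay":0,"az":0.125,"claw":1.5},{"tx":0,"ty":0,"tz":3,"ax":0,"ay":0,"az":0.125,"claw":1.5},{"tx":0,"ty":0,"tz":3,"ax":0,"ay":0,"az":0.125,"claw":1.5},{"tx":0,"ty":0,"tz":2,"ax":0,"ay":0,"az":0.125,"claw":1.5},{"tx":0,"ty":0,"tz":1.7,"ax":0,"ay":0,"az":0.125,"claw":1.5}]' && python3 -m crank '[{"tx":0.45,"ty":-3.65,"tz":0,"ax":0,"ay":0,"az":0.125,"claw":1.5},{"tx":0.45,"ty":-3.65,"tz":0,"ax":0,"ay":0,"az":0.125,"claw":1.5},{"tx":0.45,"ty":-3.65,"tz":0,"ax":0,"ay":0,"az":0.125,"claw":1.5},{"tx":0.45,"ty":-3.65,"tz":0,"ax":0,"ay":0,"az":0.125,"claw":1.5},{"tx":0.45,"ty":-3.65,"tz":0,"ax":0,"ay":0,"az":0.125,"claw":1.5},{"tx":0.45,"ty":-3.65,"tz":0,"ax":0,"ay":0,"az":0.125,"claw":1.5},{"tx":0.45,"ty":-3.65,"tz":0,"ax":0,"ay":0,"az":0.125,"claw":1.5},{"tx":0.45,"ty":-3.65,"tz":0,"ax":0,"ay":0,"az":0.125,"claw":1.5}]' && python3 -m crank '[{"tx":0,"ty":0,"tz":0,"ax":0,"ay":0,"az":0.125,"claw":1.5},{"tx":0,"ty":0,"tz":0,"ax":0,"ay":0,"az":0.125,"claw":1.5},{"tx":0,"ty":0,"tz":0,"ax":0,"ay":0,"az":0.125,"claw":1.5},{"tx":0,"ty":0,"tz":0,"ax":0,"ay":0,"az":0.125,"claw":1.5},{"tx":0,"ty":0,"tz":0,"ax":0,"ay":0,"az":0.125,"claw":1.5},{"tx":0,"ty":0,"tz":0,"ax":0,"ay":0,"az":0.125,"claw":1.5},{"tx":0,"ty":0,"tz":0,"ax":0,"ay":0,"az":0.125,"claw":1.5},{"tx":0,"ty":0,"tz":0,"ax":0,"ay":0,"az":0.125,"claw":1.5}]'; python3 -c "
from h import *
o=bot.observe();print(o['qpos'].round(3),o['wrist_torque'])"
```

```text
t: 5.22
tcp_pos: [0.4935, 0.1784, 0.272]
tool_rot: [0.0, 0.95, 0.312, 0.001]
contact_force: [-0.2, -0.7, -1.7]
finger_gap: 0.0249
grip_force: 59.7
t: 5.88
tcp_pos: [0.5284, -0.1097, 0.27]
tool_rot: [0.0, 0.692, 0.722, -0.0]
contact_force: [0.6, 0.3, -1.0]
finger_gap: 0.0245
grip_force: 59.8
t: 6.55
tcp_pos: [0.5284, -0.1079, 0.2698]
tool_rot: [-0.0, 0.261, 0.965, -0.0]
contact_force: [-0.1, -0.6, -2.7]
finger_gap: 0.0247
grip_force: 59.7
[ 0.735  0.412 -0.877  1.905  0.376  0.998  0.733] [-0.05730392  0.05323858 -0.02768309]
```

```bash
python3 -m crank '[{"tx":0,"ty":0,"tz":0,"ax":0,"ay":0,"az":0.125,"claw":1.5},{"tx":0,"ty":0,"tz":0,"ax":0,"ay":0,"az":0.125,"claw":1.5},{"tx":0,"ty":0,"tz":0,"ax":0,"ay":0,"az":0.125,"claw":1.5},{"tx":0,"ty":0,"tz":0,"ax":0,"ay":0,"az":0.125,"claw":1.5},{"tx":0,"ty":0,"tz":0,"ax":0,"ay":0,"az":0.011,"claw":1.5}]' && python3 -m crank '[{"tx":0,"ty":0,"tz":0,"ax":-0.002,"ay":-0.105,"az":0,"claw":1.5},{"tx":0,"ty":0,"tz":0,"ax":-0.002,"ay":-0.105,"az":0,"claw":1.5},{"tx":0,"ty":0,"tz":0,"ax":-0.002,"ay":-0.105,"az":0,"claw":1.5},{"tx":0,"ty":0,"tz":0,"ax":-0.002,"ay":-0.105,"az":0,"claw":1.5},{"tx":0,"ty":0,"tz":0,"ax":-0.002,"ay":-0.104,"az":0,"claw":1.5},{"tx":0,"ty":0,"tz":0,"ax":0,"ay":0,"az":0,"claw":1.5},{"tx":0,"ty":0,"tz":0,"ax":0,"ay":0,"az":0,"claw":1.5}]'; cat >> h.py <<'E'
from scipy.spatial.transform import Rotation as Ro
def Rt(o=None):
    q=(o or bot.observe())['tool_rot']; return Ro.from_quat([q[1],q[2],q[3],q[0]]).as_matrix()
E
python3 - <<'E'
from h import *
o=bot.observe();print(o['qpos'].round(3),o['tcp_pos'],Rt(o).round(3).tolist(),o['wrist_torque'])
im=snap('wrist');c=cal('wrist');M=np.array([.5807,-.1141,.1558]);print('mouth px',proj(c,M))
tip=o['tcp_pos']+.064*Rt(o)[:,2];print('tip',tip,proj(c,tip))
u,v=proj(c,M).astype(int)
cv2.imwrite('pics/w3f.png',im[:,:,::-1])
x0=max(0,u-66);y0=max(0,v-50);print(x0,y0)
cv2.imwrite('pics/w3.png',cv2.resize(im[y0:y0+100,x0:x0+133],None,fx=6,fy=6,interpolation=cv2.INTER_CUBIC)[:,:,::-1])
E
```

```text
t: 6.97
tcp_pos: [0.5285, -0.1081, 0.2695]
tool_rot: [-0.0, 0.009, 1.0, -0.0]
contact_force: [0.3, 0.5, -2.0]
finger_gap: 0.0248
grip_force: 59.8
t: 7.55
tcp_pos: [0.5269, -0.1087, 0.2693]
tool_rot: [0.257, 0.013, 0.966, -0.003]
contact_force: [0.3, 0.2, -1.4]
finger_gap: 0.0249
grip_force: 59.8
[ 0.924  0.216 -0.915  2.299  0.696  0.236  0.969] [ 0.52689227 -0.10866224  0.26929256] [[-0.867, 0.026, 0.497], [0.023, 1.0, -0.013], [-0.497, -0.0, -0.868]] [0.00610813 0.6964902  0.00933554]
mouth px [273.26155412 179.84456777]
tip [ 0.55870699 -0.10949454  0.21376661] [277.75274738 213.40654676]
207 129
```

View pics/w3.png

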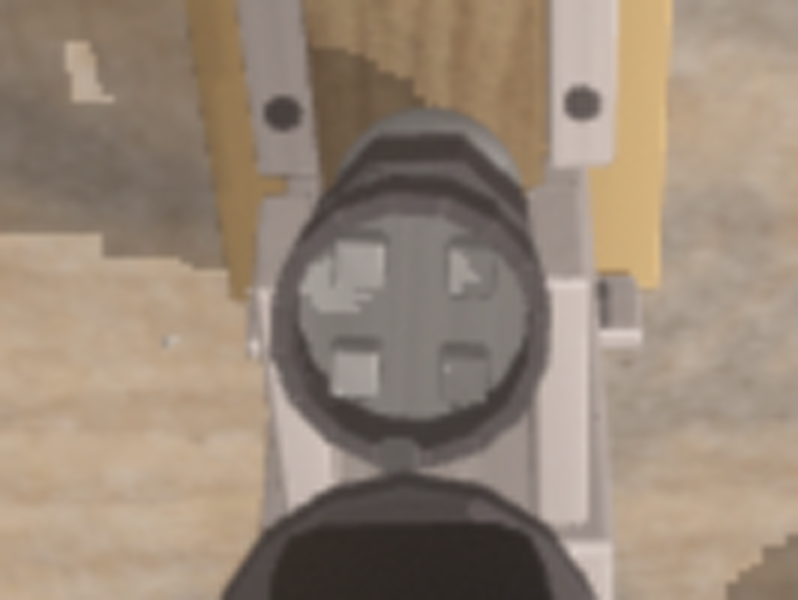

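The crop shows the cup's rim centred at about (275.3,183.5) in the full picture. The four lands give slots parallel to the picture's axes (within about 1–2°), so the blade is already at a slot angle. The blade's end is at about (273.7,203), above the collar at the bottom.

```bash
python3 - <<'E'
from h import *
o=bot.observe();R=Rt(o);p=o['tcp_pos'];c=cal('wrist');K,Rc,t=c;C=-Rc.T@t
print('cam in tool',R.T@(C-p))
def tool(uv,z):
    d=R.T@Rc.T@np.linalg.solve(K,[*uv,1]);c0=R.T@(C-p);return c0+d*(z-c0[2])/d[2]
M=np.array([.5807,-.1141,.1558]);print('mouth tri in tool',R.T@(M-p),'depth',(Rc@M+t)[2])
for z in(.11,.12,.13,.14):
    a=tool((275.3,183.5),z);e=tool((207+272/6,183.5),z)-tool((207+548/6,183.5),z);print(z,a.round(4),np.linalg.norm(e).round(4))
print('blade corner',tool((273.7,202),.064))
lc=[tool((207+u/6,129+v/6),.13) for u,v in((357,266),(469,268),(356,372),(465,372))]
d=[lc[1]-lc[0],lc[3]-lc[2],lc[2]-lc[0],lc[3]-lc[1]];print(np.round(d,4)[:,:2].tolist(),np.mean(lc,0))
E
```

```text
cam in tool [ 0.08232732  0.00050162 -0.17415207]
mouth tri in tool [ 0.01170985 -0.00462712  0.12504948] depth 0.3059768333624497
0.11 [ 0.0122 -0.0027  0.11  ] 0.0376
0.12 [ 0.0097 -0.0028  0.12  ] 0.039
0.13 [ 0.0073 -0.0029  0.13  ] 0.0403
0.14 [ 0.0048 -0.0031  0.14  ] 0.0416
blade corner [ 0.01031424 -0.00335668  0.064     ]
[[-0.0003, 0.0162], [0.0, 0.016], [-0.0158, -0.0003], [-0.0155, -0.0005]] [ 0.00832705 -0.00265718  0.13      ]
```

```bash
python3 -m crank '[{"tx":-0.74,"ty":0.07,"tz":-0.42,"ax":0,"ay":0,"az":0,"claw":1.5},{"tx":0.83,"ty":-0.02,"tz":-1.45,"ax":0,"ay":0,"az":0,"claw":1.5},{"tx":0.83,"ty":-0.02,"tz":-1.45,"ax":0,"ay":0,"az":0,"claw":1.5},{"tx":0.65,"ty":-0.02,"tz":-1.13,"ax":0,"ay":0,"az":0,"claw":1.5},{"tx":0,"ty":0,"tz":0,"ax":0,"ay":0,"az":0,"claw":1.5},{"tx":0,"ty":0,"tz":0,"ax":0,"ay":0,"az":0,"claw":1.5}]'
python3 - <<'E'
from h import *
o=bot.observe();print(o['qpos'].round(3),o['tcp_pos'],Rt(o).round(3).tolist(),o['wrist_torque'],o['contact_force'])
im=snap('wrist');a=snap('scene')
x0,y0=230,150
L=cv2.resize(im[y0:y0+100,x0:x0+100],None,fx=4,fy=4,interpolation=cv2.INTER_CUBIC)
Q=cv2.resize(a[110:210,250:350],None,fx=4,fy=4,interpolation=cv2.INTER_CUBIC)
cv2.imwrite('pics/w4.png',np.hstack([L,Q])[:,:,::-1])
E
```

```text
t: 8.1
tcp_pos: [0.5448, -0.1065, 0.2256]
tool_rot: [0.258, 0.01, 0.966, -0.002]
contact_force: [-0.0, -0.1, -0.9]
finger_gap: 0.0248
grip_force: 59.7
[ 0.572  0.263 -0.542  2.342  1.13   0.114  0.531] [ 0.54481717 -0.10650402  0.22560301] [[-0.867, 0.02, 0.498], [0.018, 1.0, -0.008], [-0.498, 0.002, -0.867]] [0.069642   0.67894477 0.00075757] [-0.01512684 -0.06218875 -0.91892348]
```

View pics/w4.png

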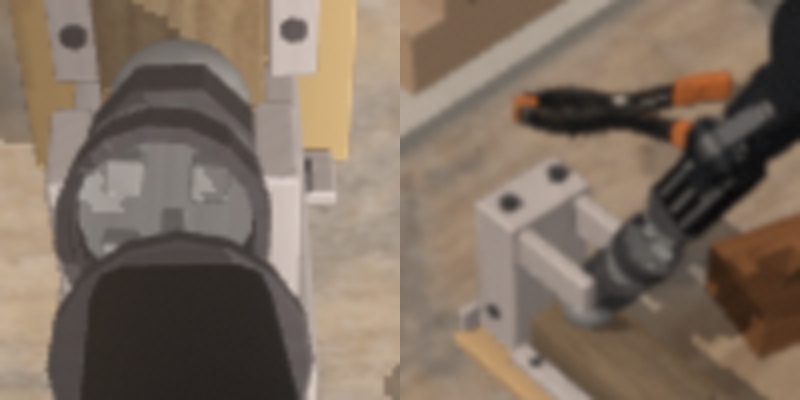

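```bash
python3 - <<'E'
from h import *
o=bot.observe();R=Rt(o);p=o['tcp_pos'];K,Rc,t=cal('wrist');C=-Rc.T@t
def tool(uv,z):
    d=R.T@Rc.T@np.linalg.solve(K,[*uv,1]);c0=R.T@(C-p);return c0+d*(z-c0[2])/d[2]
f=lambda u,v:(230+u/4,150+v/4)
print('lands-8mm',tool(f(123,178),.086)-[.008,0,0],tool(f(210,182),.086)-[.008,0,0])
print('inner rim-17',tool(f(165,143),.080)-[.017,0,0])
print('blade-12',tool(f(172,208),.064)-[.012,0,0])
E
```

```text
lands-8mm [ 0.00162744 -0.01344335  0.086     ] [0.0008465  0.00301411 0.086     ]
inner rim-17 [ 0.00095675 -0.00531423  0.08      ]
blade-12 [-0.00164333 -0.0038079   0.064     ]
```

Blade needs +2.7 mm along tool x and −1.4 mm along tool y; then about 22 mm to the lands and 32 mm to the slot floor. I'll go in 27 mm.

```bash
python3 -m crank '[{"tx":-0.23,"ty":-0.14,"tz":-0.14,"ax":0,"ay":0,"az":0,"claw":1.5},{"tx":0.5,"ty":-0.01,"tz":-0.87,"ax":0,"ay":0,"az":0,"claw":1.5},{"tx":0.4,"ty":-0.01,"tz":-0.7,"ax":0,"ay":0,"az":0,"claw":1.5},{"tx":0,"ty":0,"tz":0,"ax":0,"ay":0,"az":0,"claw":1.5},{"tx":0,"ty":0,"tz":0,"ax":0,"ay":0,"az":0,"claw":1.5}]' && python3 -m crank '[{"tx":0.15,"ty":0,"tz":-0.26,"ax":0,"ay":0,"az":0,"claw":1.5},{"tx":0,"ty":0,"tz":0,"ax":0,"ay":0,"az":0,"claw":1.5},{"tx":0.15,"ty":0,"tz":-0.26,"ax":0,"ay":0,"az":0,"claw":1.5},{"tx":0,"ty":0,"tz":0,"ax":0,"ay":0,"az":0,"claw":1.5},{"tx":0,"ty":0,"tz":0,"ax":0,"ay":0,"az":0,"claw":1.5}]'
python3 - <<'E'
from h import *
o=bot.observe();print(o['qpos'].round(3),o['tcp_pos'],Rt(o).round(3).tolist(),o['wrist_torque'],o['contact_force'])
E
```

```text
t: 8.62
tcp_pos: [0.55, -0.11, 0.2108]
tool_rot: [0.258, 0.011, 0.966, -0.002]
contact_force: [0.4, -0.2, -1.6]
finger_gap: 0.0246
grip_force: 59.7
t: 9.03
tcp_pos: [0.5529, -0.1098, 0.2055]
tool_rot: [0.258, 0.011, 0.966, -0.002]
contact_force: [-0.4, -0.3, -1.0]
finger_gap: 0.025
grip_force: 59.7
[ 0.573  0.315 -0.555  2.351  1.621  0.132  0.046] [ 0.55290346 -0.10983805  0.20552782] [[-0.866, 0.023, 0.499], [0.021, 1.0, -0.01], [-0.499, 0.001, -0.866]] [ 0.01045576  0.66942629 -0.02858235] [-0.36188249 -0.28163512 -0.95943587]
```

```bash
python3 -m crank '[{"tx":0.15,"ty":0,"tz":-0.26,"ax":0,"ay":0,"az":0,"claw":1.5},{"tx":0,"ty":0,"tz":0,"ax":0,"ay":0,"az":0,"claw":1.5},{"tx":0,"ty":0,"tz":0,"ax":0,"ay":0,"az":0,"claw":1.5}]' && python3 -m crank '[{"tx":0.15,"ty":0,"tz":-0.26,"ax":0,"ay":0,"az":0,"claw":1.5},{"tx":0,"ty":0,"tz":0,"ax":0,"ay":0,"az":0,"claw":1.5},{"tx":0,"ty":0,"tz":0,"ax":0,"ay":0,"az":0,"claw":1.5}]'
python3 - <<'E'
from h import *
o=bot.observe();print(o['qpos'].round(3),o['tcp_pos'],Rt(o).round(3).tolist(),o['wrist_torque'],o['contact_force'])
E
```

```text
t: 9.28
tcp_pos: [0.5545, -0.1096, 0.2027]
tool_rot: [0.258, 0.011, 0.966, -0.002]
contact_force: [0.1, -0.3, -2.6]
finger_gap: 0.0246
grip_force: 59.7
t: 9.53
tcp_pos: [0.556, -0.1095, 0.2]
tool_rot: [0.258, 0.011, 0.966, -0.002]
contact_force: [0.5, 0.0, -0.9]
finger_gap: 0.0253
grip_force: 59.7
[ 0.596  0.335 -0.592  2.349  1.688  0.155 -0.019] [ 0.55595307 -0.10951447  0.20001525] [[-0.866, 0.023, 0.499], [0.02, 1.0, -0.01], [-0.499, 0.001, -0.867]] [ 0.03274599  0.71328017 -0.01642547] [ 0.50648178  0.02606885 -0.92680344]
```

```bash
python3 -m crank '[{"tx":0.15,"ty":0,"tz":-0.26,"ax":0,"ay":0,"az":0,"claw":1.5},{"tx":0,"ty":0,"tz":0,"ax":0,"ay":0,"az":0,"claw":1.5},{"tx":0,"ty":0,"tz":0,"ax":0,"ay":0,"az":0,"claw":1.5}]' 
python3 - <<'E'
from h import *
o=bot.observe();print(o['qpos'].round(3),o['tcp_pos'],o['wrist_torque'],o['contact_force'])
im=snap('wrist');x0,y0=230,150
L=cv2.resize(im[y0:y0+100,x0:x0+100],None,fx=4,fy=4,interpolation=cv2.INTER_CUBIC)
a=snap('scene');Q=cv2.resize(a[110:210,250:350],None,fx=4,fy=4,interpolation=cv2.INTER_CUBIC)
cv2.imwrite('pics/w5.png',np.hstack([L,Q])[:,:,::-1])
E
```

```text
t: 9.78
tcp_pos: [0.5574, -0.1094, 0.1983]
tool_rot: [0.259, 0.011, 0.966, -0.003]
contact_force: [-3.1, 0.7, 4.4]
finger_gap: 0.0245
grip_force: 60.2
[ 0.607  0.342 -0.609  2.349  1.713  0.167 -0.045] [ 0.55737509 -0.10939636  0.19826871] [0.30898889 0.70843361 0.04533051] [-3.0942651   0.71356208  4.35335564]
```

View pics/w5.png

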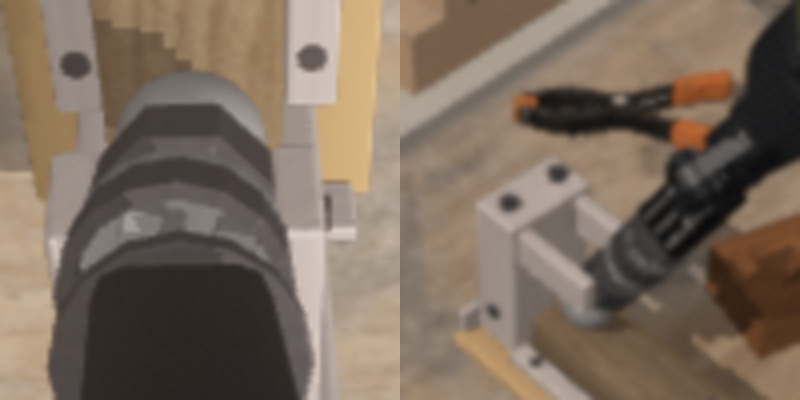

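Now a light contact along the axis (~5 N) at about 29.7 mm, near the predicted slot floor. The picture shows the collar close above the cup at (175,240) in the crop, with nothing skewed. Next is a clockwise test turn.

```bash
cat > tq.py <<'E'
from h import *
T=[]
for i in range(1):
    o=bot.observe();R=Rt(o);u=-R[:,2];M=np.array([.5807,-.1141,.1558])
    yaw=np.arctan2(R[2,0]*0+R[1,0],-R[0,0]) 
    # turn angle about axis relative to reference frame (tilted, tool x along -jig x)
    X0=np.array([-.866,.01,-.5]);X0-=X0@u*u;X0/=np.linalg.norm(X0);Y0=np.cross(R[:,2],X0)
    ang=np.arctan2(R[:,0]@Y0,R[:,0]@X0)
    F=o['contact_force'];print('t',round(o['t'],2),'turn',round(ang,3),'Taxis',round(o['wrist_torque']@u,3),'Fax',round(F@u,2),'Flat',(F-F@u*u).round(1),'w',o['wrist_torque'].round(3),'q567',o['qpos'][4:].round(3),'depth',round((M-o['tcp_pos'])@R[:,2]*1000,1),'lat',((R.T@(M-o['tcp_pos']))[:2]*1000).round(1),'zax',R[:,2].round(3))
E
python3 -m crank '[{"tx":0,"ty":0,"tz":0,"ax":0.05,"ay":-0.001,"az":-0.087,"claw":1.5},{"tx":0,"ty":0,"tz":0,"ax":0,"ay":0,"az":0,"claw":1.5}]'>/dev/null; python3 tq.py; python3 -m crank '[{"tx":0,"ty":0,"tz":0,"ax":0.05,"ay":-0.001,"az":-0.087,"claw":1.5},{"tx":0,"ty":0,"tz":0,"ax":0,"ay":0,"az":0,"claw":1.5}]'>/dev/null; python3 tq.py; python3 -m crank '[{"tx":0,"ty":0,"tz":0,"ax":0.05,"ay":-0.001,"az":-0.087,"claw":1.5},{"tx":0,"ty":0,"tz":0,"ax":0,"ay":0,"az":0,"claw":1.5}]'>/dev/null; python3 tq.py;python3 -m crank '[{"tx":0,"ty":0,"tz":0,"ax":0.05,"ay":-0.001,"az":-0.087,"claw":1.5},{"tx":0,"ty":0,"tz":0,"ax":0,"ay":0,"az":0,"claw":1.5}]'>/dev/null; python3 tq.py
```

```text
t 10.05 turn 0.115 Taxis 0.036 Fax 11.23 Flat [-0.7  0.1 -0.4] w [0.046 0.586 0.061] q567 [ 1.697  0.178 -0.133] depth 48.3 lat [ 0.8 -4.4] zax [ 0.5   -0.011 -0.866]
t 10.22 turn 0.216 Taxis 0.083 Fax 10.83 Flat [ 0.4 -0.5  0.3] w [0.025 0.427 0.105] q567 [ 1.684  0.188 -0.22 ] depth 48.3 lat [ 0.5 -4.4] zax [ 0.5   -0.011 -0.866]
t 10.38 turn 0.316 Taxis 0.018 Fax 9.94 Flat [-0.1  0.3 -0. ] w [-0.027  0.563 -0.002] q567 [ 1.672  0.199 -0.308] depth 48.3 lat [ 0.1 -4.3] zax [ 0.5   -0.011 -0.866]
t 10.55 turn 0.417 Taxis 0.034 Fax 10.74 Flat [ 0.7 -0.2  0.4] w [-0.065  0.455 -0.004] q567 [ 1.662  0.209 -0.397] depth 48.3 lat [-0.3 -4.2] zax [ 0.5   -0.011 -0.866]
```

```bash
cat > avg.py <<'E'
import sys; from h import *
E
Z='[{"tx":0,"ty":0,"tz":0,"ax":0,"ay":0,"az":0,"claw":1.5}]'
for i in 1 2 3 4; do python3 -m crank '[{"tx":0,"ty":0,"tz":0,"ax":0.05,"ay":-0.001,"az":-0.087,"claw":1.5},{"tx":0,"ty":0,"tz":0,"ax":0,"ay":0,"az":0,"claw":1.5}]'>/dev/null; python3 tq.py; python3 -m crank '[{"tx":0,"ty":0,"tz":0,"ax":0,"ay":0,"az":0,"claw":1.5}]'>/dev/null; python3 tq.py; done
```

```text
t 10.72 turn 0.517 Taxis 0.012 Fax 10.43 Flat [ 0.1 -0.6  0.1] w [-0.121  0.563 -0.064] q567 [ 1.653  0.218 -0.488] depth 48.3 lat [-0.8 -4. ] zax [ 0.5   -0.012 -0.866]
t 10.8 turn 0.512 Taxis 0.051 Fax 9.18 Flat [-0.4 -0.9 -0.2] w [-0.123  0.551 -0.02 ] q567 [ 1.653  0.218 -0.484] depth 48.3 lat [-0.8 -4. ] zax [ 0.5   -0.012 -0.866]
t 10.97 turn 0.617 Taxis 0.055 Fax 8.06 Flat [ 0.1 -0.2  0.1] w [-0.133  0.442 -0.02 ] q567 [ 1.645  0.228 -0.58 ] depth 48.3 lat [-1.  -4.1] zax [ 0.5   -0.012 -0.866]
t 11.05 turn 0.612 Taxis 0.046 Fax 5.35 Flat [0.4 0.  0.3] w [-0.079  0.375  0.003] q567 [ 1.645  0.227 -0.575] depth 48.2 lat [-1. -4.] zax [ 0.5   -0.012 -0.866]
t 11.22 turn 0.717 Taxis 0.105 Fax 4.14 Flat [ 1.9 -0.8  1.1] w [-0.074  0.219  0.075] q567 [ 1.637  0.236 -0.673] depth 48.1 lat [-1.3 -4.1] zax [ 0.5   -0.011 -0.866]
t 11.3 turn 0.712 Taxis 0.136 Fax 4.38 Flat [ 1.5 -0.4  0.9] w [-0.039  0.104  0.133] q567 [ 1.638  0.236 -0.668] depth 48.1 lat [-1.4 -4.1] zax [ 0.5   -0.011 -0.866]
t 11.47 turn 0.817 Taxis 0.059 Fax 3.2 Flat [ 2.9 -0.5  1.7] w [ 0.013 -0.216  0.078] q567 [ 1.632  0.245 -0.765] depth 48.0 lat [-1.8 -4.2] zax [ 0.5   -0.011 -0.866]
t 11.55 turn 0.811 Taxis 0.063 Fax 2.32 Flat [2.3 0.1 1.3] w [ 0.103 -0.399  0.137] q567 [ 1.632  0.244 -0.76 ] depth 47.9 lat [-1.8 -4.1] zax [ 0.5   -0.011 -0.866]
```

```bash
python3 -m crank '[{"tx":0.14,"ty":0,"tz":-0.05,"ax":0,"ay":0,"az":0,"claw":1.5},{"tx":0,"ty":0,"tz":0,"ax":0,"ay":0,"az":0,"claw":1.5}]'>/dev/null; python3 tq.py
for i in 1 2 3; do python3 -m crank '[{"tx":0.05,"ty":0,"tz":-0.04,"ax":0.05,"ay":-0.001,"az":-0.087,"claw":1.5},{"tx":0,"ty":0,"tz":0,"ax":0,"ay":0,"az":0,"claw":1.5}]'>/dev/null; python3 tq.py; python3 -m crank '[{"tx":0,"ty":0,"tz":0,"ax":0,"ay":0,"az":0,"claw":1.5}]'>/dev/null; python3 tq.py; done
```

```text
t 11.72 turn 0.81 Taxis -0.005 Fax 6.83 Flat [1.  0.6 0.6] w [0.085 0.054 0.043] q567 [ 1.633  0.247 -0.76 ] depth 47.0 lat [-1.4 -4.4] zax [ 0.5   -0.012 -0.866]
t 11.88 turn 0.916 Taxis -0.002 Fax 8.29 Flat [1.2 0.1 0.7] w [ 0.024 -0.074  0.013] q567 [ 1.629  0.257 -0.862] depth 46.3 lat [-1.7 -4.4] zax [ 0.5   -0.012 -0.866]
t 11.97 turn 0.912 Taxis -0.014 Fax 7.85 Flat [1.8 0.5 1. ] w [-0.017 -0.116 -0.025] q567 [ 1.63   0.257 -0.857] depth 46.2 lat [-1.7 -4.4] zax [ 0.499 -0.011 -0.866]
t 12.13 turn 1.017 Taxis 0.032 Fax 10.63 Flat [ 2.5 -0.2  1.4] w [-0.087 -0.007 -0.013] q567 [ 1.626  0.267 -0.958] depth 45.8 lat [-1.8 -4.4] zax [ 0.5   -0.012 -0.866]
t 12.22 turn 1.012 Taxis -0.021 Fax 8.02 Flat [1.6 0.1 0.9] w [-0.077 -0.19  -0.066] q567 [ 1.626  0.266 -0.954] depth 45.7 lat [-1.8 -4.3] zax [ 0.499 -0.012 -0.866]
t 12.38 turn 1.117 Taxis 0.005 Fax 10.6 Flat [ 1.8 -0.   1.1] w [-0.184 -0.054 -0.099] q567 [ 1.623  0.277 -1.055] depth 45.2 lat [-2.  -4.4] zax [ 0.5   -0.012 -0.866]
t 12.47 turn 1.112 Taxis 0.006 Fax 7.76 Flat [ 1.4 -0.5  0.8] w [-0.177 -0.216 -0.092] q567 [ 1.624  0.276 -1.05 ] depth 45.1 lat [-2.  -4.3] zax [ 0.499 -0.012 -0.866]
```

The steady axial force while following down 6 mm/rad says the screw is turning with the blade (since about turn 0.5). From here I'll read the torque while moving.

```bash
for i in 1 2 3 4 5 6; do python3 -m crank '[{"tx":0.03,"ty":0,"tz":-0.05,"ax":0.05,"ay":-0.001,"az":-0.087,"claw":1.5}]'>/dev/null; python3 tq.py; done;  for i in 1 2 3; do python3 -m crank '[{"tx":0,"ty":0,"tz":0,"ax":0,"ay":0,"az":0,"claw":1.5}]'>/dev/null; python3 tq.py; done
```

```text
t 12.55 turn 1.21 Taxis 0.025 Fax 23.62 Flat [ 1.7 -1.2  1. ] w [-0.392 -0.15  -0.196] q567 [ 1.623  0.286 -1.147] depth 44.7 lat [-2.3 -4.2] zax [ 0.5   -0.013 -0.866]
t 12.63 turn 1.316 Taxis 0.072 Fax 20.14 Flat [ 2.3 -1.2  1.3] w [-0.487 -0.255 -0.194] q567 [ 1.622  0.296 -1.251] depth 44.3 lat [-2.5 -4.1] zax [ 0.5   -0.013 -0.866]
t 12.72 turn 1.417 Taxis 0.07 Fax 14.27 Flat [ 3.  -2.5  1.8] w [-0.655 -0.358 -0.291] q567 [ 1.621  0.306 -1.351] depth 43.6 lat [-2.6 -4. ] zax [ 0.5   -0.014 -0.866]
t 12.8 turn 1.518 Taxis 0.034 Fax 10.31 Flat [ 2.9 -2.6  1.7] w [-0.782 -0.603 -0.402] q567 [ 1.62   0.315 -1.45 ] depth 42.9 lat [-2.8 -3.8] zax [ 0.5   -0.014 -0.866]
t 12.88 turn 1.619 Taxis 0.05 Fax 14.44 Flat [ 2.5 -3.9  1.5] w [-0.887 -0.678 -0.443] q567 [ 1.62   0.325 -1.549] depth 42.2 lat [-2.9 -3.7] zax [ 0.5   -0.014 -0.866]
t 12.97 turn 1.719 Taxis 0.071 Fax 23.08 Flat [ 2.7 -4.9  1.6] w [-1.067 -0.636 -0.523] q567 [ 1.619  0.335 -1.648] depth 41.8 lat [-3.1 -3.5] zax [ 0.5   -0.015 -0.866]
t 13.05 turn 1.721 Taxis 0.017 Fax 15.51 Flat [ 3.2 -4.   1.9] w [-0.992 -0.722 -0.541] q567 [ 1.619  0.335 -1.649] depth 41.7 lat [-2.9 -3.5] zax [ 0.5   -0.015 -0.866]
t 13.13 turn 1.715 Taxis 0.101 Fax 15.29 Flat [ 3.2 -4.6  1.9] w [-1.061 -0.723 -0.484] q567 [ 1.619  0.334 -1.643] depth 41.7 lat [-2.9 -3.5] zax [ 0.5   -0.015 -0.866]
t 13.22 turn 1.714 Taxis 0.039 Fax 15.19 Flat [ 2.4 -4.8  1.4] w [-0.974 -0.648 -0.505] q567 [ 1.619  0.334 -1.643] depth 41.7 lat [-2.9 -3.5] zax [ 0.5   -0.015 -0.866]
```

```bash
sed -i "s/F=o\['contact_force'\];print.*/F=o['contact_force'];L=R.T@F;print(round(o['t'],2),'turn',round(ang,3),'T',round(o['wrist_torque']@u,3),'Fax',round(F@u,1),'Flat',(F-F@u*u).round(1),'q7',o['qpos'][6].round(2),'depth',round((M-o['tcp_pos'])@R[:,2]*1000,1))/" tq.py
python3 -m crank '[{"tx":-0.01,"ty":-0.09,"tz":0.12,"ax":0,"ay":0,"az":0,"claw":1.5},{"tx":0,"ty":0,"tz":0,"ax":0,"ay":0,"az":0,"claw":1.5}]'>/dev/null; python3 tq.py
for i in 1 2 3 4 5 6; do python3 -m crank '[{"tx":0.015,"ty":0,"tz":-0.026,"ax":0.025,"ay":0,"az":-0.043,"claw":1.5}]'>/dev/null; python3 tq.py; done
```

```text
13.38 turn 1.715 T 0.001 Fax 0.7 Flat [ 2.1 -1.3  1.2] q7 -1.63 depth 42.4
13.47 turn 1.764 T 0.044 Fax 6.1 Flat [ 3.6 -1.9  2.1] q7 -1.68 depth 42.1
13.55 turn 1.816 T 0.146 Fax 13.5 Flat [ 3.2 -2.4  1.9] q7 -1.73 depth 41.8
13.63 turn 1.866 T 0.148 Fax 16.6 Flat [ 2.8 -2.9  1.7] q7 -1.77 depth 41.7
13.72 turn 1.916 T 0.113 Fax 15.7 Flat [ 3.2 -3.   1.9] q7 -1.82 depth 41.5
13.8 turn 1.965 T 0.123 Fax 13.0 Flat [ 3.2 -4.1  1.9] q7 -1.87 depth 41.2
13.88 turn 2.015 T 0.14 Fax 12.3 Flat [ 3.6 -4.4  2.1] q7 -1.92 depth 40.9
```

View image.

```bash
for i in 1 2 3; do python3 -m crank '[{"tx":0,"ty":0,"tz":0,"ax":0,"ay":0,"az":0,"claw":1.5}]'>/dev/null; python3 tq.py; done; python3 - <<'E'
from h import *
a=snap('scene');b=cv2.imread('pics/scene.png')[:,:,::-1]
ims=[cv2.resize(x[150:210,265:345],None,fx=5,fy=5,interpolation=cv2.INTER_CUBIC) for x in(b,a)]
o=cv2.imread('pics/w5.png')[:,400:800,::-1]
w=snap('wrist');W=cv2.resize(w[130:205,220:320],None,fx=4,fy=4,interpolation=cv2.INTER_CUBIC)
O=o[160:400,60:380];O=cv2.resize(O,(400,300))
cv2.imwrite('pics/c6.png',np.vstack([np.hstack(ims),np.hstack([O,W])])[:,:,::-1])
E
```

```text
13.97 turn 2.016 T 0.077 Fax 6.7 Flat [ 3.4 -3.9  2. ] q7 -1.92 depth 40.7
14.05 turn 2.014 T 0.107 Fax 8.8 Flat [ 4.1 -3.3  2.4] q7 -1.91 depth 40.7
14.13 turn 2.013 T 0.126 Fax 8.5 Flat [ 3.5 -3.9  2.1] q7 -1.91 depth 40.7
```

View pics/c6.png

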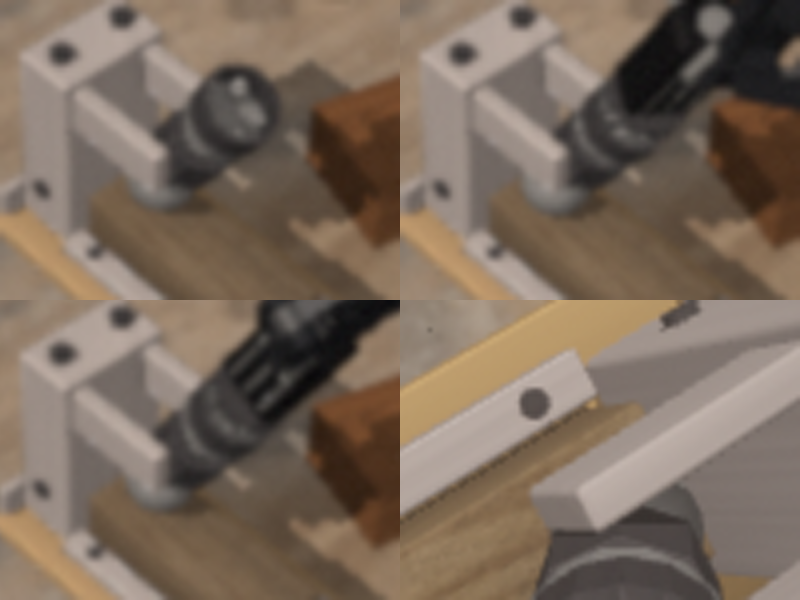

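```bash
python3 - <<'E'
from h import *
s=cal('scene');b=cv2.imread('pics/scene.png')[:,:,::-1]
a=np.mean([eyes.capture('scene').astype(float) for _ in range(3)],0)
th=np.linspace(0,2*np.pi,60);ph=np.linspace(-np.pi/2,np.pi/2,60)
for d in(0,.003,.006,.009,.012):
    C=np.array([.6337,-.115,.064])+d*np.array([-.5,.009,.866])
    P=np.array([proj(s,C+.018*np.array([np.cos(q)*np.cos(t),np.cos(q)*np.sin(t),np.sin(q)])) for t in th for q in ph])
    i=P[:,1].argmax();print(d,'bottom',P[i].round(1),'centre',proj(s,C).round(1),'xr',P[:,0].min().round(1),P[:,0].max().round(1))
for u in(293,295,297,299):
    for im in(b,a): print(u,im[180:200,u].mean(-1).astype(int).tolist())
w5=cv2.imread('pics/w5.png')[:,400:800]
w5=cv2.resize(w5,(100,100),interpolation=cv2.INTER_AREA)
for u in(295,297): print('w5',u,w5[70:90,u-250].mean(-1).astype(int).tolist())
E
```

```text
0 bottom [296.7 192.9] centre [296.7 185.8] xr 289.6 303.8
0.003 bottom [297.2 192.5] centre [297.1 185.4] xr 290.0 304.2
0.006 bottom [297.6 192.2] centre [297.5 185. ] xr 290.4 304.7
0.009 bottom [298.  191.8] centre [297.9 184.7] xr 290.8 305.1
0.012 bottom [298.4 191.5] centre [298.3 184.3] xr 291.2 305.5
293 [158, 147, 144, 142, 142, 139, 135, 129, 118, 105, 94, 88, 92, 94, 93, 91, 89, 91, 92, 88]
293 [160, 149, 146, 145, 144, 143, 141, 142, 133, 124, 113, 99, 91, 94, 95, 92, 92, 93, 94, 91]
295 [170, 166, 145, 138, 136, 135, 136, 137, 127, 115, 102, 90, 89, 90, 92, 94, 94, 92, 92, 94]
295 [173, 169, 148, 141, 138, 137, 138, 140, 134, 126, 116, 103, 89, 85, 92, 95, 95, 95, 94, 96]
297 [141, 129, 109, 102, 102, 100, 100, 106, 115, 112, 100, 85, 83, 90, 91, 91, 94, 98, 98, 96]
297 [143, 130, 110, 105, 103, 101, 101, 107, 118, 117, 108, 94, 81, 80, 88, 93, 96, 99, 100, 98]
299 [67, 66, 63, 62, 62, 59, 59, 78, 93, 97, 85, 72, 71, 84, 89, 90, 88, 91, 98, 101]
299 [68, 67, 65, 64, 63, 60, 60, 80, 100, 100, 90, 77, 66, 70, 87, 91, 91, 94, 100, 103]
w5 295 [172, 166, 147, 139, 136, 136, 137, 137, 130, 119, 106, 92, 87, 89, 93, 94, 94, 93, 93, 94]
w5 297 [141, 129, 110, 104, 102, 101, 100, 108, 117, 113, 102, 87, 82, 89, 90, 91, 95, 97, 99, 98]
```

The ball's edge has shifted down about 1 px (≈8–9 mm along the axis, ≈1.4 rad), so the screw does turn. The torque stepped from about 0.055 to 0.13 near turn 1.75, which suggests bearing. I'll confirm with 0.2 rad more while tracking the ball's edge.

```bash
cat > ball.py <<'E'
from h import *; import sys
a=np.mean([eyes.capture('scene').astype(float).mean(-1) for _ in range(5)],0);np.save(sys.argv[1],a)
i0=cv2.imread('pics/scene.png').astype(float).mean(-1)
def sh(r,a):
    r=cv2.GaussianBlur(r,(0,0),.8);a=cv2.GaussianBlur(a,(0,0),.8);S=np.s_[186:195,291:299]
    g=(np.gradient(r,axis=0)+np.gradient(a,axis=0))/2
    return -(g[S]*(a-r)[S]).sum()/(g[S]**2).sum()
print('ball shift from start',round(sh(i0,a),3), 'from ref',round(sh(np.load('b0.npy'),a),3))
E
python3 ball.py b0.npy
python3 -m crank '[{"tx":0.05,"ty":-0.06,"tz":0.03,"ax":0,"ay":0,"az":0,"claw":1.5}]'>/dev/null; python3 tq.py
for i in 1 2 3 4; do python3 -m crank '[{"tx":0.015,"ty":0,"tz":-0.026,"ax":0.025,"ay":0,"az":-0.043,"claw":1.5}]'>/dev/null; python3 tq.py; done; python3 ball.py b1.npy; python3 tq.py
```

```text
ball shift from start 1.281 from ref -0.0
14.72 turn 2.013 T 0.037 Fax 7.9 Flat [ 2.4 -3.3  1.4] q7 -1.91 depth 40.7
14.8 turn 2.062 T 0.092 Fax 15.9 Flat [ 2.2 -4.2  1.3] q7 -1.95 depth 40.5
14.88 turn 2.114 T 0.122 Fax 19.5 Flat [ 2.8 -4.2  1.6] q7 -2.01 depth 40.3
14.97 turn 2.164 T 0.153 Fax 15.4 Flat [ 2.3 -3.4  1.4] q7 -2.05 depth 40.0
15.05 turn 2.214 T 0.171 Fax 13.8 Flat [ 1.8 -4.6  1.1] q7 -2.1 depth 39.7
ball shift from start 1.303 from ref -0.006
15.3 turn 2.213 T 0.063 Fax 9.9 Flat [ 3.2 -4.5  1.9] q7 -2.1 depth 39.5
```

The ball's edge stayed put (0.00 px where 0.14 would show) while the driver turned and followed 1.2 mm, and the torque is up: the nose bears. I'll unload by turning back within the play, withdraw along the axis, then stand the tool upright.

```bash
python3 -m crank '[{"tx":0,"ty":0,"tz":0,"ax":-0.05,"ay":0.001,"az":0.087,"claw":1.5},{"tx":0,"ty":0,"tz":0,"ax":-0.05,"ay":0.001,"az":0.087,"claw":1.5},{"tx":0,"ty":0,"tz":0,"ax":0,"ay":0,"az":0,"claw":1.5}]'>/dev/null; python3 tq.py;  python3 -m crank '[{"tx":-0.25,"ty":0.01,"tz":0.43,"ax":0,"ay":0,"az":0,"claw":1.5},{"tx":-0.5,"ty":0.01,"tz":0.87,"ax":0,"ay":0,"az":0,"claw":1.5},{"tx":0,"ty":0,"tz":0,"ax":0,"ay":0,"az":0,"claw":1.5}]'>/dev/null; python3 tq.py; python3 -m crank '[{"tx":-1,"ty":0.02,"tz":1.73,"ax":0,"ay":0,"az":0,"claw":1.5},{"tx":-1,"ty":0.02,"tz":1.73,"ax":0,"ay":0,"az":0,"claw":1.5},{"tx":-1,"ty":0.02,"tz":1.73,"ax":0,"ay":0,"az":0,"claw":1.5},{"tx":0,"ty":0,"tz":0,"ax":0,"ay":0,"az":0,"claw":1.5}]'>/dev/null; python3 tq.py; python3 ball.py b2.npy; python3 -c "
from h import *
o=bot.observe();print(o['qpos'].round(3),o['tcp_pos'],Rt(o).round(3).tolist())"
```

```text
15.55 turn 2.005 T -0.016 Fax 7.9 Flat [ 2.5 -2.2  1.5] q7 -1.9 depth 39.5
15.8 turn 2.011 T -0.019 Fax -1.0 Flat [-0.7 -0.5 -0.4] q7 -1.81 depth 54.9
16.13 turn 2.013 T 0.014 Fax -0.7 Flat [-0.7  0.1 -0.4] q7 -1.34 depth 115.9
ball shift from start 1.481 from ref 0.161
[ 1.059  0.302 -1.114  2.308  1.022  0.306 -1.347] [ 0.52658228 -0.11015987  0.2554349 ] [[0.383, 0.781, 0.493], [0.9, -0.436, -0.007], [0.209, 0.446, -0.87]]
```

The T trend in the last 0.2 rad looks more like winding up past the free level than a settled plateau. I'll reseat the blade a quarter turn back (joint 7 range) and take one clean, lightly loaded reading.

```bash
python3 -m crank '[{"tx":0.04,"ty":-0.04,"tz":0.02,"ax":-0.0596,"ay":0.0008,"az":0.1051,"claw":1.5},{"tx":0,"ty":0,"tz":0,"ax":-0.0596,"ay":0.0008,"az":0.1051,"claw":1.5},{"tx":0,"ty":0,"tz":0,"ax":-0.0596,"ay":0.0008,"az":0.1051,"claw":1.5},{"tx":0,"ty":0,"tz":0,"ax":-0.0596,"ay":0.0008,"az":0.1051,"claw":1.5},{"tx":0,"ty":0,"tz":0,"ax":-0.0596,"ay":0.0008,"az":0.1051,"claw":1.5},{"tx":0,"ty":0,"tz":0,"ax":-0.0596,"ay":0.0008,"az":0.1051,"claw":1.5},{"tx":0,"ty":0,"tz":0,"ax":-0.0596,"ay":0.0008,"az":0.1051,"claw":1.5}]' >/dev/null; python3 -m crank '[{"tx":0,"ty":0,"tz":0,"ax":-0.0596,"ay":0.0008,"az":0.1051,"claw":1.5},{"tx":0,"ty":0,"tz":0,"ax":-0.0596,"ay":0.0008,"az":0.1051,"claw":1.5},{"tx":0,"ty":0,"tz":0,"ax":-0.0596,"ay":0.0008,"az":0.1051,"claw":1.5},{"tx":0,"ty":0,"tz":0,"ax":-0.0596,"ay":0.0008,"az":0.1051,"claw":1.5},{"tx":0,"ty":0,"tz":0,"ax":-0.0596,"ay":0.0008,"az":0.1051,"claw":1.5},{"tx":0,"ty":0,"tz":0,"ax":-0.0596,"ay":0.0008,"az":0.1051,"claw":1.5},{"tx":0,"ty":0,"tz":0,"ax":0,"ay":0,"az":0,"claw":1.5},{"tx":0,"ty":0,"tz":0,"ax":0,"ay":0,"az":0,"claw":1.5}]' >/dev/null; python3 tq.py; python3 - <<'E'
from h import *
o=bot.observe();R=Rt(o);print(o['qpos'].round(3),o['tcp_pos'],R.round(3).tolist())
w=snap('wrist');c=cal('wrist');print(proj(c,[.5851,-.112,.1480]))
W=cv2.resize(w[130:230,207:340],None,fx=6,fy=6,interpolation=cv2.INTER_CUBIC);cv2.imwrite('pics/w7.png',W[:,:,::-1])
E
```

```text
17.63 turn 0.445 T 0.004 Fax -1.9 Flat [-0.2  0.4 -0.1] q7 0.11 depth 113.5
[ 1.156  0.367 -1.272  2.303  1.132  0.393  0.112] [ 0.52723961 -0.10997131  0.25599672] [[-0.78, 0.384, 0.494], [0.44, 0.898, -0.005], [-0.446, 0.213, -0.869]]
[275.41111531 191.69853705]
```

View pics/w7.png

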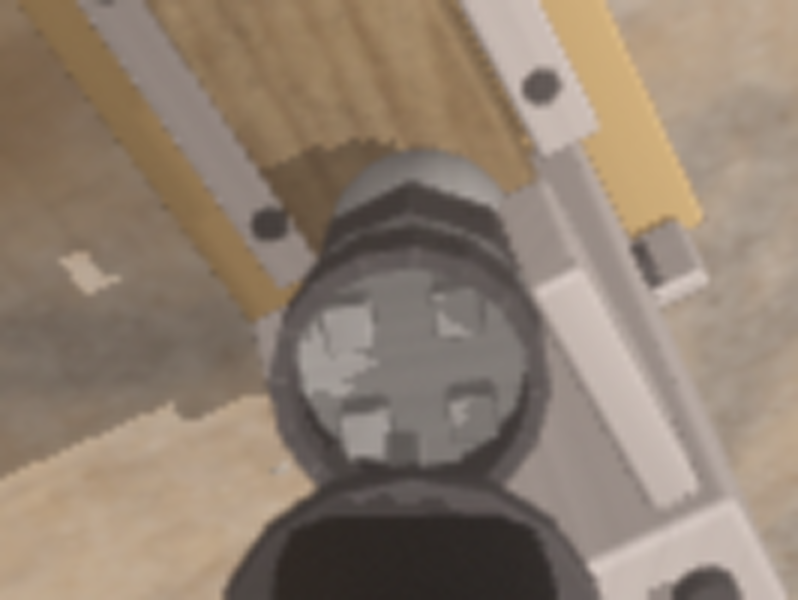

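The last picture is clear: lands at (350,326), (462,313), (365,432), (472,410) put the slots about 8° counter-clockwise of the blade, so the screw has turned about 1.85 rad in all. The blade's end shows at (402,440). I'll compute the centring shift.

```bash
python3 - <<'E'
from h import *
o=bot.observe();R=Rt(o);p=o['tcp_pos'];K,Rc,t=cal('wrist');C=-Rc.T@t
def tool(uv,z):
    d=R.T@Rc.T@np.linalg.solve(K,[*uv,1]);c0=R.T@(C-p);return c0+d*(z-c0[2])/d[2]
f=lambda u,v:(207+u/6,130+v/6)
for z in(.126,.130,.134):
    l=[tool(f(*q),z) for q in((350,326),(462,313),(365,432),(472,410))]
    d1=l[1]-l[0]+l[3]-l[2];d2=l[2]-l[0]+l[3]-l[1]
    print(z,'centre',np.mean(l,0)[:2]*1e3,'sp',np.linalg.norm(d1)/2,'ang',np.arctan2(d1[0],d1[1]),np.arctan2(d2[1],-d2[0]))
b=tool(f(402,436),.064)-[.012,0,0];print('blade',b[:2]*1e3)
for dx in(7,8,9): print(dx,(R@[dx*.1,.0,0]).round(3))
print((R@[0,.1,0]).round(3),R[:,2])
E
```

```text
0.126 centre [ 1.2496491  -2.26020337] sp 0.01611149361935311 ang 0.16471779885939486 0.11528417458938904
0.13 centre [ 0.16499497 -2.3015728 ] sp 0.016326212508601123 ang 0.16471779885939475 0.11528417458938896
0.134 centre [-0.91965917 -2.34294222] sp 0.016540931397849137 ang 0.1647177988593955 0.11528417458938908
blade [-1.79678253 -2.8315439 ]
7 [-0.546  0.308 -0.312]
8 [-0.624  0.352 -0.357]
9 [-0.702  0.396 -0.401]
[0.038 0.09  0.021] [ 0.49414033 -0.00524451 -0.86936634]
```

```bash
python3 -m crank '[{"tx":-0.175,"ty":0.155,"tz":-0.1,"ax":-0.06,"ay":0.001,"az":0.105,"claw":1.5},{"tx":0.82,"ty":-0.01,"tz":-1.45,"ax":0,"ay":0,"az":0,"claw":1.5},{"tx":0.82,"ty":-0.01,"tz":-1.45,"ax":0,"ay":0,"az":0,"claw":1.5},{"tx":0.82,"ty":-0.01,"tz":-1.45,"ax":0,"ay":0,"az":0,"claw":1.5},{"tx":0,"ty":0,"tz":0,"ax":0,"ay":0,"az":0,"claw":1.5},{"tx":0,"ty":0,"tz":0,"ax":0,"ay":0,"az":0,"claw":1.5}]'>/dev/null; python3 tq.py
for i in 1 2 3; do python3 -m crank '[{"tx":0.2,"ty":0,"tz":-0.35,"ax":0,"ay":0,"az":0,"claw":1.5},{"tx":0,"ty":0,"tz":0,"ax":0,"ay":0,"az":0,"claw":1.5}]'>/dev/null; python3 tq.py; done
```

```text
18.18 turn 0.322 T -0.016 Fax -2.3 Flat [-1.1  0.5 -0.6] q7 -0.08 depth 63.8
18.35 turn 0.322 T 0.029 Fax -1.3 Flat [-0.3 -0.  -0.2] q7 -0.1 depth 60.4
18.52 turn 0.322 T -0.037 Fax -0.8 Flat [-0.5 -0.4 -0.3] q7 -0.13 depth 56.2
18.68 turn 0.322 T 0.035 Fax -2.0 Flat [-1.7  0.4 -1. ] q7 -0.15 depth 51.8
```

```bash
for i in 1 2 3; do python3 -m crank '[{"tx":0.1,"ty":0,"tz":-0.175,"ax":0,"ay":0,"az":0,"claw":1.5},{"tx":0,"ty":0,"tz":0,"ax":0,"ay":0,"az":0,"claw":1.5}]'>/dev/null; python3 tq.py; done
```

```text
18.85 turn 0.321 T 0.069 Fax -0.2 Flat [-1.2  0.  -0.7] q7 -0.16 depth 49.9
19.02 turn 0.321 T 0.017 Fax -1.4 Flat [-0.2 -0.3 -0.1] q7 -0.17 depth 47.9
19.18 turn 0.321 T -0.047 Fax -0.5 Flat [-1.3  0.1 -0.7] q7 -0.18 depth 45.9
```

```bash
python3 -m crank '[{"tx":0.15,"ty":0,"tz":-0.26,"ax":0,"ay":0,"az":0,"claw":1.5},{"tx":0,"ty":0,"tz":0,"ax":0,"ay":0,"az":0,"claw":1.5}]'>/dev/null; python3 tq.py
for i in 1 2 3 4 5 6 7 8; do python3 -m crank '[{"tx":0,"ty":0,"tz":0,"ax":0.025,"ay":0,"az":-0.043,"claw":1.5}]'>/dev/null; python3 tq.py; done
```

```text
19.35 turn 0.321 T -0.014 Fax -0.8 Flat [-1.   0.3 -0.6] q7 -0.19 depth 42.7
19.43 turn 0.37 T 0.02 Fax -0.7 Flat [0.3 0.3 0.2] q7 -0.24 depth 42.9
19.52 turn 0.423 T 0.019 Fax -1.0 Flat [-0.9  0.4 -0.5] q7 -0.29 depth 43.0
19.6 turn 0.473 T 0.01 Fax -0.9 Flat [-0.1  0.6 -0.1] q7 -0.33 depth 43.0
19.68 turn 0.523 T -0.014 Fax -1.5 Flat [-1.1 -0.2 -0.6] q7 -0.38 depth 43.0
19.77 turn 0.572 T -0.03 Fax -0.3 Flat [-0.6 -0.9 -0.3] q7 -0.43 depth 43.0
19.85 turn 0.622 T 0.013 Fax -0.8 Flat [-0.5 -0.1 -0.3] q7 -0.48 depth 43.0
19.93 turn 0.672 T 0.042 Fax -1.2 Flat [-0.6  0.3 -0.3] q7 -0.53 depth 43.0
20.02 turn 0.721 T 0.141 Fax -1.0 Flat [-0.7  0.4 -0.4] q7 -0.57 depth 43.0
```

```bash
for i in 1 2 3 4; do python3 -m crank '[{"tx":0,"ty":0,"tz":0,"ax":0.025,"ay":0,"az":-0.043,"claw":1.5}]'>/dev/null; python3 tq.py; done
```

```text
20.1 turn 0.771 T 0.104 Fax -1.7 Flat [0.5 0.1 0.3] q7 -0.62 depth 43.0
20.18 turn 0.821 T 0.127 Fax -2.7 Flat [ 0.7 -0.5  0.4] q7 -0.67 depth 43.0
20.27 turn 0.87 T 0.188 Fax -1.8 Flat [ 1.4 -1.1  0.8] q7 -0.72 depth 43.0
20.35 turn 0.92 T 0.254 Fax -2.4 Flat [ 1.  -2.8  0.6] q7 -0.77 depth 43.0
```

Torque climbed past 0.2 Nm with zero axial push and the screw scarcely moving. That is well above the 0.12 free level, so the nose bears. I'll unwind within the play, withdraw and stand the tool upright.

```bash
python3 -m crank '[{"tx":0,"ty":0,"tz":0,"ax":-0.06,"ay":0,"az":0.105,"claw":1.5},{"tx":0,"ty":0,"tz":0,"ax":-0.06,"ay":0,"az":0.105,"claw":1.5},{"tx":0,"ty":0,"tz":0,"ax":-0.06,"ay":0,"az":0.105,"claw":1.5},{"tx":0,"ty":0,"tz":0,"ax":-0.06,"ay":0,"az":0.105,"claw":1.5},{"tx":0,"ty":0,"tz":0,"ax":0,"ay":0,"az":0,"claw":1.5},{"tx":0,"ty":0,"tz":0,"ax":0,"ay":0,"az":0,"claw":1.5}]'>/dev/null; python3 tq.py;  python3 -m crank '[{"tx":-0.25,"ty":0.01,"tz":0.43,"ax":0,"ay":0,"az":0,"claw":1.5},{"tx":-0.5,"ty":0.01,"tz":0.87,"ax":0,"ay":0,"az":0,"claw":1.5},{"tx":0,"ty":0,"tz":0,"ax":0,"ay":0,"az":0,"claw":1.5}]'>/dev/null; python3 tq.py; python3 -m crank '[{"tx":-1,"ty":0.02,"tz":1.73,"ax":0,"ay":0,"az":0,"claw":1.5},{"tx":-1,"ty":0.02,"tz":1.73,"ax":0,"ay":0,"az":0,"claw":1.5},{"tx":-1,"ty":0.02,"tz":1.73,"ax":0,"ay":0,"az":0,"claw":1.5},{"tx":-1,"ty":0.02,"tz":1.73,"ax":0,"ay":0,"az":0,"claw":1.5},{"tx":0,"ty":0,"tz":0,"ax":0,"ay":0.105,"az":0,"claw":1.5},{"tx":0,"ty":0,"tz":0,"ax":0,"ay":0.105,"az":0,"claw":1.5},{"tx":0,"ty":0,"tz":0,"ax":0,"ay":0.105,"az":0,"claw":1.5},{"tx":0,"ty":0,"tz":0,"ax":0,"ay":0.105,"az":0,"claw":1.5}]'>/dev/null; python3 tq.py; python3 ball.py b2.npy; python3 - <<'E'
from h import *
o=bot.observe();R=Rt(o);print(o['qpos'].round(3),o['tcp_pos'],R.round(3).tolist(), 'to upright', np.cross(R[:,2],[0,0,-1]))
E
```

```text
20.85 turn 0.438 T -0.002 Fax -1.4 Flat [-0.6  0.2 -0.3] q7 -0.29 depth 43.1
21.1 turn 0.438 T -0.024 Fax -1.3 Flat [-0.5 -0.8 -0.3] q7 -0.22 depth 58.9
21.77 turn 0.436 T 0.015 Fax -1.4 Flat [ 1.4 -0.8  0.2] q7 0.64 depth 126.8
ball shift from start 1.459 from ref 0.141
[ 0.991  0.437 -1.204  2.004  0.55   0.923  0.643] [ 0.51361283 -0.10987984  0.27427033] [[-0.896, 0.429, 0.118], [0.431, 0.902, -0.006], [-0.109, 0.045, -0.993]] to upright [0.00637369 0.11806712 0.        ]
```

```bash
python3 -m crank '[{"tx":0,"ty":0,"tz":0,"ax":0.0064,"ay":0.118,"az":0,"claw":1.5},{"tx":-0.25,"ty":3.6,"tz":0,"ax":0,"ay":0,"az":-0.1224,"claw":1.5},{"tx":-0.25,"ty":3.6,"tz":0,"ax":0,"ay":0,"az":-0.1224,"claw":1.5},{"tx":-0.25,"ty":3.6,"tz":0,"ax":0,"ay":0,"az":-0.1224,"claw":1.5},{"tx":-0.25,"ty":3.6,"tz":0,"ax":0,"ay":0,"az":-0.1224,"claw":1.5},{"tx":-0.25,"ty":3.6,"tz":0,"ax":0,"ay":0,"az":-0.1224,"claw":1.5},{"tx":-0.25,"ty":3.6,"tz":0,"ax":0,"ay":0,"az":-0.1224,"claw":1.5},{"tx":-0.25,"ty":3.6,"tz":0,"ax":0,"ay":0,"az":-0.1224,"claw":1.5}]' && python3 -m crank '[{"tx":-0.25,"ty":3.6,"tz":0,"ax":0,"ay":0,"az":-0.1224,"claw":1.5},{"tx":0,"ty":0,"tz":0,"ax":0,"ay":0,"az":-0.1224,"claw":1.5},{"tx":0,"ty":0,"tz":0,"ax":0,"ay":0,"az":-0.1224,"claw":1.5},{"tx":0,"ty":0,"tz":0,"ax":0,"ay":0,"az":-0.1224,"claw":1.5},{"tx":0,"ty":0,"tz":0,"ax":0,"ay":0,"az":-0.1224,"claw":1.5},{"tx":0,"ty":0,"tz":0,"ax":0,"ay":0,"az":-0.1224,"claw":1.5},{"tx":0,"ty":0,"tz":0,"ax":0,"ay":0,"az":-0.1224,"claw":1.5},{"tx":0,"ty":0,"tz":0,"ax":0,"ay":0,"az":-0.1224,"claw":1.5}]'; python3 -c "
from h import *
o=bot.observe();print(o['qpos'].round(3),Rt(o).round(3).tolist())"
```

```text
t: 22.68
tcp_pos: [0.4954, 0.1422, 0.275]
tool_rot: [0.001, 0.609, 0.793, 0.0]
contact_force: [2.0, -0.1, -1.5]
finger_gap: 0.0246
grip_force: 59.9
t: 23.35
tcp_pos: [0.4933, 0.1765, 0.275]
tool_rot: [0.0, 0.911, 0.413, 0.001]
contact_force: [0.4, 0.1, -2.4]
finger_gap: 0.0247
grip_force: 59.9
[ 0.064  0.335 -0.676  1.938  0.256  0.953 -1.454] [[0.659, 0.753, 0.002], [0.753, -0.659, -0.0], [0.001, 0.002, -1.0]]
```

```bash
python3 -m crank '[{"tx":0.05,"ty":0.2,"tz":0,"ax":0,"ay":0,"az":-0.1217,"claw":1.5},{"tx":0,"ty":0,"tz":0,"ax":0,"ay":0,"az":-0.1217,"claw":1.5},{"tx":0,"ty":0,"tz":0,"ax":0,"ay":0,"az":-0.1217,"claw":1.5},{"tx":0,"ty":0,"tz":0,"ax":0,"ay":0,"az":-0.1217,"claw":1.5},{"tx":0,"ty":0,"tz":0,"ax":0,"ay":0,"az":-0.1217,"claw":1.5},{"tx":0,"ty":0,"tz":0,"ax":0,"ay":0,"az":-0.1217,"claw":1.5},{"tx":0,"ty":0,"tz":0,"ax":0,"ay":0,"az":-0.1217,"claw":1.5},{"tx":0,"ty":0,"tz":0,"ax":0,"ay":0,"az":0,"claw":1.5}]' && python3 -m crank '[{"tx":0,"ty":0,"tz":-3.5,"ax":0,"ay":0,"az":0,"claw":1.5},{"tx":0,"ty":0,"tz":-3.5,"ax":0,"ay":0,"az":0,"claw":1.5},{"tx":0,"ty":0,"tz":-3.5,"ax":0,"ay":0,"az":0,"claw":1.5},{"tx":0,"ty":0,"tz":-2.5,"ax":0,"ay":0,"az":0,"claw":1.5},{"tx":0,"ty":0,"tz":-1.5,"ax":0,"ay":0,"az":0,"claw":1.5},{"tx":0,"ty":0,"tz":0,"ax":0,"ay":0,"az":0,"claw":1.5},{"tx":0,"ty":0,"tz":0,"ax":0,"ay":0,"az":0,"claw":1.5}]'; python3 -c "
from h import *
o=bot.observe();print(o['qpos'].round(3),o['tcp_pos'],Rt(o).round(3).tolist())"
```

```text
t: 24.02
tcp_pos: [0.4938, 0.1786, 0.2751]
tool_rot: [0.0, 1.0, 0.0, 0.001]
contact_force: [-0.7, 0.4, -1.6]
finger_gap: 0.0247
grip_force: 59.9
t: 24.6
tcp_pos: [0.4939, 0.1793, 0.1299]
tool_rot: [-0.0, 1.0, 0.005, -0.0]
contact_force: [-0.0, 0.1, -1.0]
finger_gap: 0.0245
grip_force: 59.8
[-0.167  0.486 -0.401  2.103  0.322  0.611 -2.354] [0.49385414 0.17931108 0.1298898 ] [[1.0, 0.01, -0.001], [0.01, -1.0, 0.0], [-0.001, -0.0, -1.0]]
```

```bash
python3 -m crank '[{"tx":0,"ty":0,"tz":-1.5,"ax":0,"ay":0,"az":0,"claw":1.5},{"tx":0,"ty":0,"tz":-1.5,"ax":0,"ay":0,"az":0,"claw":1.5},{"tx":0,"ty":0,"tz":0,"ax":0,"ay":0,"az":0,"claw":1.5}]' && python3 -m crank '[{"tx":0,"ty":0,"tz":-1,"ax":0,"ay":0,"az":0,"claw":1.5},{"tx":0,"ty":0,"tz":-1,"ax":0,"ay":0,"az":0,"claw":1.5},{"tx":0,"ty":0,"tz":-0.8,"ax":0,"ay":0,"az":0,"claw":1.5},{"tx":0,"ty":0,"tz":0,"ax":0,"ay":0,"az":0,"claw":1.5},{"tx":0,"ty":0,"tz":0,"ax":0,"ay":0,"az":0,"claw":1.5}]'
```

```text
t: 24.85
tcp_pos: [0.4943, 0.1794, 0.0999]
tool_rot: [-0.0, 1.0, 0.004, 0.0]
contact_force: [0.2, -1.4, -1.2]
finger_gap: 0.025
grip_force: 59.8
t: 25.27
tcp_pos: [0.4943, 0.1797, 0.0718]
tool_rot: [-0.0, 1.0, 0.004, -0.0]
contact_force: [0.2, -0.6, -1.2]
finger_gap: 0.0249
grip_force: 59.8
```

```bash
for i in 1 2 3; do python3 -m crank '[{"tx":0,"ty":0,"tz":-0.1,"ax":0,"ay":0,"az":0,"claw":1.5},{"tx":0,"ty":0,"tz":0,"ax":0,"ay":0,"az":0,"claw":1.5}]' | egrep 'tcp|contact'; done
```

```text
tcp_pos: [0.4947, 0.1799, 0.0713]
contact_force: [-0.2, 0.4, -1.4]
tcp_pos: [0.4947, 0.1798, 0.0702]
contact_force: [-0.6, 0.3, -1.2]
tcp_pos: [0.4945, 0.1798, 0.0691]
contact_force: [0.5, -0.3, -0.9]
```

```bash
for i in 1 2; do python3 -m crank '[{"tx":0,"ty":0,"tz":-0.1,"ax":0,"ay":0,"az":0,"claw":1.5},{"tx":0,"ty":0,"tz":0,"ax":0,"ay":0,"az":0,"claw":1.5}]' | egrep 'tcp|contact'; done
```

```text
tcp_pos: [0.4949, 0.18, 0.0688]
contact_force: [-1.7, -0.7, 9.5]
tcp_pos: [0.496, 0.18, 0.0684]
contact_force: [-0.5, -2.2, 13.9]
```

Driver seated again (9 N on the stand at the original height). Release, rise and go to the block, turning by π so that the camera sits on the side away from the screw.

```bash
python3 -m crank '[{"tx":0,"ty":0,"tz":0.1,"ax":0,"ay":0,"az":0,"claw":8.5},{"tx":0,"ty":0,"tz":0,"ax":0,"ay":0,"az":0,"claw":8.5},{"tx":0,"ty":0,"tz":0,"ax":0,"ay":0,"az":0,"claw":8.5},{"tx":0,"ty":0,"tz":0,"ax":0,"ay":0,"az":0,"claw":8.5},{"tx":0,"ty":0,"tz":0,"ax":0,"ay":0,"az":0,"claw":8.5},{"tx":0,"ty":0,"tz":0,"ax":0,"ay":0,"az":0,"claw":8.5},{"tx":0,"ty":0,"tz":0,"ax":0,"ay":0,"az":0,"claw":8.5}]' && python3 -m crank '[{"tx":0,"ty":0,"tz":1.6,"ax":0,"ay":0,"az":0,"claw":8.5},{"tx":0,"ty":0,"tz":2.6,"ax":0,"ay":0,"az":0,"claw":8.5},{"tx":0,"ty":0,"tz":3,"ax":0,"ay":0,"az":0,"claw":8.5},{"tx":0,"ty":0,"tz":3.5,"ax":0,"ay":0,"az":0,"claw":8.5},{"tx":0,"ty":0,"tz":3.5,"ax":0,"ay":0,"az":0,"claw":8.5}]' && python3 -m crank '[{"tx":0.1,"ty":-3.64,"tz":0,"ax":0,"ay":0,"az":0.125,"claw":8.5},{"tx":0.1,"ty":-3.64,"tz":0,"ax":0,"ay":0,"az":0.125,"claw":8.5},{"tx":0.1,"ty":-3.64,"tz":0,"ax":0,"ay":0,"az":0.125,"claw":8.5},{"tx":0.1,"ty":-3.64,"tz":0,"ax":0,"ay":0,"az":0.125,"claw":8.5},{"tx":0.1,"ty":-3.64,"tz":0,"ax":0,"ay":0,"az":0.125,"claw":8.5},{"tx":0.1,"ty":-3.64,"tz":0,"ax":0,"ay":0,"az":0.125,"claw":8.5},{"tx":0.1,"ty":-3.64,"tz":0,"ax":0,"ay":0,"az":0.125,"claw":8.5},{"tx":0.1,"ty":-3.64,"tz":0,"ax":0,"ay":0,"az":0.125,"claw":8.5}]' && python3 -m crank '[{"tx":0,"ty":0,"tz":0,"ax":0,"ay":0,"az":0.125,"claw":8.5},{"tx":0,"ty":0,"tz":0,"ax":0,"ay":0,"az":0.125,"claw":8.5},{"tx":0,"ty":0,"tz":0,"ax":0,"ay":0,"az":0.125,"claw":8.5},{"tx":0,"ty":0,"tz":0,"ax":0,"ay":0,"az":0.125,"claw":8.5},{"tx":0,"ty":0,"tz":0,"ax":0,"ay":0,"az":0.125,"claw":8.5},{"tx":0,"ty":0,"tz":0,"ax":0,"ay":0,"az":0.125,"claw":8.5},{"tx":0,"ty":0,"tz":0,"ax":0,"ay":0,"az":0.125,"claw":8.5},{"tx":0,"ty":0,"tz":0,"ax":0,"ay":0,"az":0.125,"claw":8.5}]' && python3 -m crank '[{"tx":0,"ty":0,"tz":0,"ax":0,"ay":0,"az":0.125,"claw":8.5},{"tx":0,"ty":0,"tz":0,"ax":0,"ay":0,"az":0.125,"claw":8.5},{"tx":0,"ty":0,"tz":0,"ax":0,"ay":0,"az":0.125,"claw":8.5},{"tx":0,"ty":0,"tz":0,"ax":0,"ay":0,"az":0.125,"claw":8.5},{"tx":0,"ty":0,"tz":0,"ax":0,"ay":0,"az":0.125,"claw":8.5},{"tx":0,"ty":0,"tz":0,"ax":0,"ay":0,"az":0.125,"claw":8.5},{"tx":0,"ty":0,"tz":0,"ax":0,"ay":0,"az":0.125,"claw":8.5},{"tx":0,"ty":0,"tz":0,"ax":0,"ay":0,"az":0.125,"claw":8.5}]'; python3 - <<'E'
from h import *
o=bot.observe();print(o['qpos'].round(3),o['tcp_pos'],Rt(o).round(3).tolist())
for cam in('scene','top'):
    snap(cam);c=cal(cam)
    for n,z in(('driver_grip',.084),('weight',.03),('mixing_cup',.035),('setting_block_center',.029)):
        print(cam,n,[(onz(c,r['uv'],z).round(3)[:2].tolist(),round(r['confidence'],2)) for r in nets.boxes_of(cam,n)[:1]])
E
```

```text
t: 26.68
tcp_pos: [0.4944, 0.1798, 0.0679]
tool_rot: [-0.0, 1.0, 0.004, 0.0]
contact_force: [-0.2, -0.2, -0.2]
finger_gap: 0.0851
grip_force: 0.0
t: 27.1
tcp_pos: [0.4939, 0.1796, 0.2112]
tool_rot: [-0.0, 1.0, 0.004, -0.001]
contact_force: [1.2, -1.1, -0.1]
finger_gap: 0.085
grip_force: 0.0
t: 27.77
tcp_pos: [0.5022, -0.1133, 0.2101]
tool_rot: [-0.0, 0.874, 0.486, 0.0]
contact_force: [0.7, 0.7, -0.1]
finger_gap: 0.085
grip_force: 0.0
t: 28.43
tcp_pos: [0.5024, -0.1115, 0.21]
tool_rot: [-0.0, 0.534, 0.845, -0.0]
contact_force: [0.2, -0.0, -0.1]
finger_gap: 0.0853
grip_force: 0.0
t: 29.1
tcp_pos: [0.5023, -0.1117, 0.2099]
tool_rot: [-0.0, 0.064, 0.998, -0.0]
contact_force: [0.7, -0.0, -0.3]
finger_gap: 0.0848
grip_force: 0.0
[ 0.928  0.599 -1.22   2.019  0.675  1.01   0.814] [ 0.5023444  -0.1116516   0.20986091] [[-0.992, 0.128, -0.001], [0.128, 0.992, -0.0], [0.001, -0.0, -1.0]]
scene driver_grip [([0.5, 0.173], 0.75)]
scene weight [([0.437, -0.328], 0.9)]
scene mixing_cup []
scene setting_block_center [([0.597, -0.119], 0.92)]
top driver_grip [([0.648, -0.099], 0.64)]
top weight []
top mixing_cup [([0.678, 0.207], 0.7)]
top setting_block_center []
```

```bash
python3 -m crank '[{"tx":0.1,"ty":0,"tz":-2,"ax":0,"ay":0,"az":0.11,"claw":7},{"tx":0.1,"ty":0,"tz":-2,"ax":-0.002,"ay":-0.109,"az":0,"claw":7},{"tx":0.1,"ty":0,"tz":-2,"ax":-0.002,"ay":-0.109,"az":0,"claw":7},{"tx":0,"ty":0,"tz":-2,"ax":-0.002,"ay":-0.109,"az":0,"claw":7},{"tx":0,"ty":0,"tz":0,"ax":-0.002,"ay":-0.109,"az":0,"claw":7},{"tx":0,"ty":0,"tz":0,"ax":0,"ay":0,"az":0,"claw":7},{"tx":0,"ty":0,"tz":0,"ax":0,"ay":0,"az":0,"claw":7}]'; python3 - <<'E'
from h import *
o=bot.observe();print(o['qpos'].round(3),o['tcp_pos'],Rt(o).round(3).tolist())
E
```

```text
t: 30.18
tcp_pos: [0.5114, -0.1193, 0.1384]
tool_rot: [0.172, 0.016, 0.985, -0.013]
contact_force: [0.5, -0.2, 0.8]
finger_gap: 0.07
grip_force: 0.0
[ 0.856  0.538 -1.008  2.345  1.38   0.488  0.276] [ 0.51142807 -0.11926269  0.13839082] [[-0.94, 0.036, 0.339], [0.027, 0.999, -0.031], [-0.34, -0.02, -0.94]]
```

```bash
python3 -m crank '[{"tx":-0.2,"ty":0.3,"tz":-0.3,"ax":0.01,"ay":-0.045,"az":0.005,"claw":7},{"tx":-0.2,"ty":0.3,"tz":-0.3,"ax":0.011,"ay":-0.045,"az":0.005,"claw":7},{"tx":-0.2,"ty":0.2,"tz":-0.3,"ax":0,"ay":0,"az":0,"claw":7},{"tx":0,"ty":0,"tz":0,"ax":0,"ay":0,"az":0,"claw":7},{"tx":0,"ty":0,"tz":0,"ax":0,"ay":0,"az":0,"claw":7}]'; python3 - <<'E'
from h import *
o=bot.observe();print(o['qpos'].round(3),o['tcp_pos'],Rt(o).round(3).tolist())
E
```

```text
t: 30.6
tcp_pos: [0.5068, -0.1115, 0.1293]
tool_rot: [0.216, 0.015, 0.976, -0.001]
contact_force: [0.6, -0.2, 0.7]
finger_gap: 0.0701
grip_force: 0.0
[ 0.878  0.568 -1.034  2.433  1.759  0.482 -0.091] [ 0.50680354 -0.11153106  0.12934305] [[-0.906, 0.029, 0.421], [0.028, 1.0, -0.008], [-0.421, 0.005, -0.907]]
```

```bash
python3 -m crank '[{"tx":0.9,"ty":0,"tz":-2,"ax":0,"ay":0,"az":0,"claw":7},{"tx":0.9,"ty":0,"tz":-2,"ax":0,"ay":0,"az":0,"claw":7},{"tx":0.9,"ty":0,"tz":-2,"ax":0,"ay":0,"az":0,"claw":7},{"tx":0.9,"ty":0,"tz":-2,"ax":0,"ay":0,"az":0,"claw":7},{"tx":0,"ty":0,"tz":0,"ax":0,"ay":0,"az":0,"claw":7},{"tx":0,"ty":0,"tz":0,"ax":0,"ay":0,"az":0,"claw":7}]'; python3 -m crank '[{"tx":0.45,"ty":0,"tz":-1,"ax":0,"ay":0,"az":0,"claw":7},{"tx":0.3,"ty":0,"tz":-0.6,"ax":0,"ay":0,"az":0,"claw":7},{"tx":0,"ty":0,"tz":0,"ax":0,"ay":0,"az":0,"claw":7},{"tx":0,"ty":0,"tz":0,"ax":0,"ay":0,"az":0,"claw":7}]'; python3 - <<'E'
from h import *
o=bot.observe();print(o['qpos'].round(3),o['tcp_pos'],Rt(o).round(3).tolist())
E
```

```text
t: 31.1
tcp_pos: [0.542, -0.1109, 0.0485]
tool_rot: [0.215, 0.014, 0.976, -0.0]
contact_force: [-0.3, -0.4, 0.8]
finger_gap: 0.0699
grip_force: 0.0
t: 31.43
tcp_pos: [0.5494, -0.1115, 0.034]
tool_rot: [0.217, 0.014, 0.976, -0.001]
contact_force: [-0.3, 0.1, -1.4]
finger_gap: 0.0701
grip_force: 0.0
[ 0.793  0.851 -1.015  2.411  2.022  0.717 -0.276] [ 0.54935532 -0.11152564  0.03402245] [[-0.906, 0.028, 0.423], [0.027, 1.0, -0.008], [-0.423, 0.004, -0.906]]
```

```bash
python3 -m crank '[{"tx":0.2,"ty":0,"tz":-0.4,"ax":0,"ay":0,"az":0,"claw":7},{"tx":0,"ty":0,"tz":0,"ax":0,"ay":0,"az":0,"claw":7}]' 50; python3 -m crank '[{"tx":0,"ty":0,"tz":0,"ax":0,"ay":0,"az":0,"claw":3.8},{"tx":0,"ty":0,"tz":0,"ax":0,"ay":0,"az":0,"claw":3.8},{"tx":0,"ty":0,"tz":0,"ax":0,"ay":0,"az":0,"claw":3.8},{"tx":0,"ty":0,"tz":0,"ax":0,"ay":0,"az":0,"claw":3.8},{"tx":0,"ty":0,"tz":0,"ax":0,"ay":0,"az":0,"claw":3.8},{"tx":0,"ty":0,"tz":0,"ax":0,"ay":0,"az":0,"claw":3.8}]' 50
```

```text
t: 31.6
tcp_pos: [0.5516, -0.1117, 0.0295]
tool_rot: [0.217, 0.014, 0.976, -0.001]
contact_force: [-0.2, -0.3, 0.3]
finger_gap: 0.07
grip_force: 0.0
t: 32.1
tcp_pos: [0.5514, -0.1113, 0.0293]
tool_rot: [0.217, 0.014, 0.976, -0.0]
contact_force: [-1.1, 0.3, -0.0]
finger_gap: 0.0379
grip_force: 0.0
```

Closed to 38 mm without touching anything, so the block isn't between the pads. I'll locate the block's end numerically.

```bash
python3 - <<'E'
from h import *
w=snap('wrist');t=snap('top');s=snap('scene');b=cv2.imread('pics/top.png')[:,:,::-1]
S0=cv2.imread('pics/scene.png')[:,:,::-1]
def line(im,c,y,z,xs):
    return [tuple(int(k) for k in cv2.getRectSubPix(im,(1,1),tuple(map(float,proj(c,[x,y,z]))))[0,0]) for x in xs]
xs=np.arange(.50,.572,.006)
for nm,im,c in(('top0',b,cal('top')),('scene0',S0,cal('scene')),('scene',s,cal('scene')),('wrist',w,cal('wrist'))):
    for y in(-.106,-.118,-.125):
        print(nm,y,[f'{x*1e3:.0f}:{p[0]},{p[2]}' for x,p in zip(xs,line(im,c,y,.046,xs))], proj(c,[.536,y,.046]).round())
for cam in('scene','wrist'):
    for n in('setting_block_center','jig_base'): print(cam,n,[(np.round(r['uv']).tolist(),round(r['confidence'],2)) for r in nets.boxes_of(cam,n)[:2]],proj(cal(cam),[.598,-.114,.046]).round())
E
```

```text
top0 -0.106 ['500:184,105', '506:186,103', '512:200,112', '518:200,114', '524:201,112', '530:160,91', '536:102,65', '542:128,79', '548:131,83', '554:131,82', '560:137,86', '566:136,87'] [318. 220.]
top0 -0.118 ['500:195,109', '506:197,111', '512:197,109', '518:196,111', '524:197,109', '530:163,93', '536:101,68', '542:122,79', '548:125,79', '554:124,77', '560:124,78', '566:125,80'] [322. 220.]
top0 -0.125 ['500:193,108', '506:192,107', '512:191,107', '518:191,108', '524:193,109', '530:163,93', '536:100,64', '542:122,78', '548:120,76', '554:123,77', '560:121,78', '566:121,77'] [324. 220.]
scene0 -0.106 ['500:182,104', '506:181,103', '512:181,103', '518:150,85', '524:75,46', '530:72,46', '536:85,55', '542:112,71', '548:119,75', '554:119,75', '560:118,74', '566:120,75'] [320. 215.]
scene0 -0.118 ['500:175,117', '506:169,114', '512:172,114', '518:150,98', '524:78,52', '530:72,46', '536:85,53', '542:110,70', '548:111,71', '554:110,69', '560:111,70', '566:114,71'] [324. 212.]
scene0 -0.125 ['500:168,145', '506:175,153', '512:173,151', '518:173,149', '524:124,106', '530:86,65', '536:83,52', 
[... 779 characters left out ...]
2,79', '554:131,80', '560:148,92', '566:147,92'] [289. 261.]
wrist -0.118 ['500:195,110', '506:123,68', '512:102,61', '518:97,57', '524:104,63', '530:98,58', '536:104,63', '542:101,63', '548:129,80', '554:126,76', '560:126,75', '566:128,75'] [263. 262.]
wrist -0.125 ['500:194,111', '506:126,70', '512:96,57', '518:98,58', '524:100,61', '530:104,63', '536:106,63', '542:123,73', '548:124,75', '554:126,76', '560:129,78', '566:127,77'] [249. 262.]
scene setting_block_center [([301.0, 199.0], 0.92)] [306. 199.]
scene jig_base [([293.0, 187.0], 0.8)] [306. 199.]
wrist setting_block_center [([277.0, 283.0], 0.78), ([277.0, 199.0], 0.4)] [276. 327.]
wrist jig_base [([278.0, 202.0], 0.94)] [276. 327.]
```

The block's near end is at about x=0.540 (scene 0.539, wrist 0.544), and my pads were too short of it and too high. I'll open, go 12 mm further and 6 mm lower, then close again.

```bash
python3 -m crank '[{"tx":0,"ty":0,"tz":0,"ax":0,"ay":0,"az":0,"claw":7},{"tx":0,"ty":0,"tz":0,"ax":0,"ay":0,"az":0,"claw":7},{"tx":0,"ty":0,"tz":0,"ax":0,"ay":0,"az":0,"claw":7},{"tx":0,"ty":0,"tz":0,"ax":0,"ay":0,"az":0,"claw":7},{"tx":0.6,"ty":0,"tz":-0.3,"ax":0,"ay":0,"az":0,"claw":7},{"tx":0.6,"ty":0,"tz":-0.3,"ax":0,"ay":0,"az":0,"claw":7},{"tx":0,"ty":0,"tz":0,"ax":0,"ay":0,"az":0,"claw":7},{"tx":0,"ty":0,"tz":0,"ax":0,"ay":0,"az":0,"claw":7}]' 50; python3 -m crank '[{"tx":0,"ty":0,"tz":0,"ax":0,"ay":0,"az":0,"claw":3.8},{"tx":0,"ty":0,"tz":0,"ax":0,"ay":0,"az":0,"claw":3.8},{"tx":0,"ty":0,"tz":0,"ax":0,"ay":0,"az":0,"claw":3.8},{"tx":0,"ty":0,"tz":0,"ax":0,"ay":0,"az":0,"claw":3.8},{"tx":0,"ty":0,"tz":0,"ax":0,"ay":0,"az":0,"claw":3.8},{"tx":0,"ty":0,"tz":0,"ax":0,"ay":0,"az":0,"claw":3.8}]' 50
```

```text
t: 33.12
tcp_pos: [0.5639, -0.1112, 0.023]
tool_rot: [0.217, 0.014, 0.976, -0.0]
contact_force: [-1.0, -0.0, 0.8]
finger_gap: 0.0702
grip_force: 0.0
t: 33.62
tcp_pos: [0.5633, -0.1114, 0.0233]
tool_rot: [0.217, 0.014, 0.976, -0.001]
contact_force: [0.8, -0.3, 0.1]
finger_gap: 0.0379
grip_force: 0.0
```

```bash
python3 - <<'E'
from h import *
w=snap('wrist');c=cal('wrist');o=bot.observe();R=Rt(o);p=o['tcp_pos']
for z in(0,-.006,-.012,-.019,-.03): print(z,[proj(c,p+R@[x,y,z]).round().tolist() for x in(0,.011) for y in(-.019,.019)])
print('block top near corners',[proj(c,[.540,y,.046]).round().tolist() for y in(-.137,-.0915)],'far',[proj(c,[.60,y,.046]).round().tolist() for y in(-.137,-.0915)])
sm=cv2.resize(w,(80,42),interpolation=cv2.INTER_AREA).astype(int)
for r in range(18,42):
    print('%3d '%(r*10)+''.join('#' if q.sum()<150 else ('+' if q.sum()<260 and abs(q[0]-q[2])<25 else ('b' if q[0]-q[2]>30 and q[0]<150 else ('y' if q[0]-q[2]>50 else '.'))) for q in sm[r]))
E
```

```text
0 [[243.0, 255.0], [314.0, 255.0], [242.0, 236.0], [314.0, 236.0]]
-0.006 [[242.0, 260.0], [315.0, 260.0], [241.0, 240.0], [315.0, 240.0]]
-0.012 [[241.0, 265.0], [316.0, 265.0], [240.0, 245.0], [317.0, 245.0]]
-0.019 [[239.0, 272.0], [317.0, 272.0], [238.0, 251.0], [318.0, 251.0]]
-0.03 [[237.0, 283.0], [320.0, 283.0], [236.0, 261.0], [321.0, 261.0]]
block top near corners [[220.0, 262.0], [322.0, 260.0]] far [[235.0, 329.0], [316.0, 327.0]]
180 bbbbbbbbbbbbbbbbbbbbbbbbbbb....yyyyyyyyyyyyybb....yyy......................bbbbb
190 ybbbbybbbbbbbbbbbbbbbbbbbbb.....yyyyyyyyyyyybb....yyy..................bb..bbbbb
200 yyyyyyyyybbbbbbbbbbbbbbbbbb.....byyyyyybyyybbb....yyy...................b...bbbb
210 bbyyyyyyyyyyyybbbbbybbbbbbbb....bbbbbbbbbbbbbb....yyy.....................bbbbbb
220 bbbbbbbbbbbbbyyyyyyyybbbbbbb....bbbbbbbbbbbbbb....yy.......................bbbbb
230 bbbbbbbbbbbbbbbbbyyyybbbbbbbb...bbbbbbbbbbbbbb....yy..............+..+....bb#bbb
240 bbbbbbbbbbbbbbbbbyyyyybbbbbbb...bbbbbbbbbbbbbb...yyy.....................bbb##bb
250 bbbbbbbbbbbbbbbbbyyyyyybbbbbbb..bbbbbbbbbbbbbb...yyy..
[... 686 characters left out ...]
##+b............b#bb
340 bbbbbbbbbbbbbbb##################b.bbbbbbbbbb..#################+............bbb
350 .bbbbbbyyybbbb##################+b.bbb+++.bbb..###################+.............
360 y..bbyyybbb.###################++....++.++.bb..++###################+...........
370 bbbyyyyyyb#####################+....+...........+#####################+..+++##++
380 .bbyyyyy########################................########################+#++....
390 byyybbb#########################b......++.......#########################+......
400 yyyyb################################+++++++###########++##################+....
410 bbb+####################################################++###################...
```

The character map shows the fingers closed above the block's top (fingertips sit higher than the nominal TCP). I'll open and lower stepwise, watching the force.

```bash
python3 -m crank '[{"tx":0,"ty":0,"tz":0,"ax":0,"ay":0,"az":0,"claw":7},{"tx":0,"ty":0,"tz":0,"ax":0,"ay":0,"az":0,"claw":7},{"tx":0,"ty":0,"tz":0,"ax":0,"ay":0,"az":0,"claw":7},{"tx":0,"ty":0,"tz":0,"ax":0,"ay":0,"az":0,"claw":7},{"tx":0,"ty":0,"tz":0,"ax":0,"ay":0,"az":0,"claw":7}]' | egrep 'contact|gap'; for i in 1 2 3 4; do python3 -m crank '[{"tx":0,"ty":0,"tz":-0.3,"ax":0,"ay":0,"az":0,"claw":7},{"tx":0,"ty":0,"tz":0,"ax":0,"ay":0,"az":0,"claw":7}]' | egrep 'tcp|contact'; done
```

```text
contact_force: [0.3, 0.3, -0.4]
finger_gap: 0.0702
tcp_pos: [0.5633, -0.1114, 0.0198]
contact_force: [-1.2, -0.0, 0.2]
tcp_pos: [0.5632, -0.1114, 0.0167]
contact_force: [0.6, 0.4, -0.7]
tcp_pos: [0.5632, -0.1113, 0.0137]
contact_force: [-0.8, 1.4, 0.2]
tcp_pos: [0.5633, -0.1114, 0.0107]
contact_force: [-0.3, -1.1, -0.2]
```

```bash
python3 -m crank '[{"tx":0,"ty":0,"tz":0,"ax":0,"ay":0,"az":0,"claw":4},{"tx":0,"ty":0,"tz":0,"ax":0,"ay":0,"az":0,"claw":4},{"tx":0,"ty":0,"tz":0,"ax":0,"ay":0,"az":0,"claw":4},{"tx":0,"ty":0,"tz":0,"ax":0,"ay":0,"az":0,"claw":4}]' 50;  python3 -m crank '[{"tx":0,"ty":0,"tz":0,"ax":0,"ay":0,"az":0,"claw":4},{"tx":0,"ty":0,"tz":0,"ax":0,"ay":0,"az":0,"claw":4}]' 50
```

```text
t: 35.08
tcp_pos: [0.5631, -0.1132, 0.0115]
tool_rot: [0.217, 0.015, 0.976, -0.002]
contact_force: [-4.3, -5.2, 7.6]
finger_gap: 0.0427
grip_force: 49.6
t: 35.25
tcp_pos: [0.5631, -0.1132, 0.0115]
tool_rot: [0.217, 0.015, 0.976, -0.002]
contact_force: [-4.2, -6.1, 6.5]
finger_gap: 0.0431
grip_force: 49.6
```

Gripped (43 mm, 50 N). I'll ease the side load, then pull gently and read the drag.

```bash
python3 -m crank '[{"tx":0,"ty":-0.12,"tz":0.1,"ax":0,"ay":0,"az":0,"claw":4},{"tx":0,"ty":0,"tz":0,"ax":0,"ay":0,"az":0,"claw":4}]' | egrep 'tcp|contact'; for i in 1 2 3; do python3 -m crank '[{"tx":-0.3,"ty":0,"tz":0,"ax":0,"ay":0,"az":0,"claw":4},{"tx":0,"ty":0,"tz":0,"ax":0,"ay":0,"az":0,"claw":4}]'| egrep 'tcp|contact|gap'; done
```

```text
tcp_pos: [0.5632, -0.1132, 0.0121]
contact_force: [0.3, -2.3, -2.5]
tcp_pos: [0.5623, -0.1133, 0.0128]
contact_force: [7.5, -2.3, -3.0]
finger_gap: 0.0425
tcp_pos: [0.5602, -0.1133, 0.0132]
contact_force: [8.1, -2.6, -4.4]
finger_gap: 0.043
tcp_pos: [0.5574, -0.1134, 0.0132]
contact_force: [9.0, -3.9, -4.0]
finger_gap: 0.0424
```

The drag is 8–9 N, where a free block would give under 1 N, so the nose bears and the block isn't jammed. I'll pull on to about 60 mm.

```bash
python3 -m crank '[{"tx":-0.9,"ty":0,"tz":0,"ax":0,"ay":0,"az":0,"claw":4},{"tx":-0.9,"ty":0.01,"tz":0,"ax":0,"ay":0,"az":0,"claw":4},{"tx":-0.9,"ty":0.01,"tz":0,"ax":0,"ay":0,"az":0,"claw":4},{"tx":0,"ty":0,"tz":0,"ax":0,"ay":0,"az":0,"claw":4}]' && python3 -m crank '[{"tx":-0.9,"ty":0.01,"tz":0,"ax":0,"ay":0,"az":0,"claw":4},{"tx":-0.6,"ty":0.01,"tz":0,"ax":0,"ay":0,"az":0,"claw":4},{"tx":0,"ty":0,"tz":0,"ax":0,"ay":0,"az":0,"claw":4}]'; python3 -c "
from h import *
o=bot.observe();print(o['qpos'].round(3))"
```

```text
t: 36.25
tcp_pos: [0.5273, -0.1138, 0.0125]
tool_rot: [0.217, 0.015, 0.976, -0.002]
contact_force: [1.7, -5.2, 0.6]
finger_gap: 0.0425
grip_force: 53.6
t: 36.5
tcp_pos: [0.5123, -0.1139, 0.0124]
tool_rot: [0.217, 0.015, 0.976, -0.002]
contact_force: [1.2, -6.4, 1.5]
finger_gap: 0.0425
grip_force: 53.6
[ 0.811  0.917 -1.039  2.499  2.123  0.824 -0.377]
```

```bash
python3 -m crank '[{"tx":-0.6,"ty":-0.08,"tz":0,"ax":0,"ay":0,"az":0,"claw":4},{"tx":-0.6,"ty":0.01,"tz":0,"ax":0,"ay":0,"az":0,"claw":4},{"tx":0,"ty":0,"tz":0,"ax":0,"ay":0,"az":0,"claw":4},{"tx":0,"ty":0,"tz":0,"ax":0,"ay":0,"az":0,"claw":4}]' && python3 -m crank '[{"tx":0,"ty":0,"tz":0,"ax":0,"ay":0,"az":0,"claw":5.2},{"tx":0,"ty":0,"tz":0,"ax":0,"ay":0,"az":0,"claw":6.5},{"tx":0,"ty":0,"tz":0,"ax":0,"ay":0,"az":0,"claw":7},{"tx":0,"ty":0,"tz":0,"ax":0,"ay":0,"az":0,"claw":7},{"tx":0,"ty":0,"tz":0,"ax":0,"ay":0,"az":0,"claw":7},{"tx":0,"ty":0,"tz":0,"ax":0,"ay":0,"az":0,"claw":7}]'; python3 -c "
from h import *
o=bot.observe();print(o['qpos'].round(3))"
```

```text
t: 36.83
tcp_pos: [0.4999, -0.1138, 0.0122]
tool_rot: [0.216, 0.015, 0.976, -0.001]
contact_force: [-1.9, -5.8, 2.0]
finger_gap: 0.0425
grip_force: 53.7
t: 37.33
tcp_pos: [0.5004, -0.1125, 0.0122]
tool_rot: [0.217, 0.014, 0.976, -0.0]
contact_force: [-0.0, -0.7, 0.5]
finger_gap: 0.07
grip_force: 0.0
[ 0.818  0.921 -1.05   2.525  2.136  0.84  -0.396]
```

```bash
python3 -m crank '[{"tx":0,"ty":0,"tz":1,"ax":0,"ay":0,"az":0,"claw":7},{"tx":0,"ty":0,"tz":2,"ax":0,"ay":0,"az":0,"claw":7},{"tx":0,"ty":0,"tz":2.5,"ax":0,"ay":0,"az":0,"claw":7},{"tx":0,"ty":0,"tz":2.5,"ax":0,"ay":0.06,"az":0,"claw":7},{"tx":0,"ty":0,"tz":2.5,"ax":0,"ay":0.06,"az":0,"claw":7},{"tx":0,"ty":0,"tz":2.5,"ax":0,"ay":0.06,"az":0,"claw":7},{"tx":0,"ty":0,"tz":2.5,"ax":0,"ay":0.06,"az":0,"claw":7},{"tx":0,"ty":0,"tz":0,"ax":0,"ay":0,"az":0,"claw":7}]' && python3 -m crank '[{"tx":0,"ty":3.5,"tz":1,"ax":0,"ay":0,"az":0,"claw":7},{"tx":0,"ty":3.5,"tz":1,"ax":0,"ay":0,"az":0,"claw":7},{"tx":0,"ty":3.5,"tz":1,"ax":0,"ay":0,"az":0,"claw":7},{"tx":0,"ty":3.5,"tz":0,"ax":0,"ay":0,"az":0,"claw":7},{"tx":0,"ty":0,"tz":0,"ax":0,"ay":0,"az":0,"claw":7}]'; python3 - <<'E'
from h import *
s=snap('scene');S0=cv2.imread('pics/scene.png')[:,:,::-1]
c=cal('scene');xs=np.arange(.45,.665,.008)
for y in(-.106,-.118):
  for nm,im in(('before',S0),('now',s)):
    print(y,nm,' '.join(f'{x*1e3:.0f}:{int(cv2.getRectSubPix(im,(1,1),tuple(map(float,proj(c,[x,y,.046]))))[0,0].astype(int).sum()/3)}' for x in xs))
for n,z in(('driver_grip',.084),('weight',.03),('mixing_cup',.035),('setting_block_center',.029)):
    print(n,[(onz(c,r['uv'],z).round(3)[:2].tolist(),round(r['confidence'],2)) for r in nets.boxes_of('scene',n)[:1]])
w=snap('wrist');cw=cal('wrist');print([(n,[(np.round(r['uv']),round(r['confidence'],2),onz(cw,r['uv'],.046).round(3)) for r in nets.boxes_of('wrist',n)[:1]]) for n in('setting_block_center','driver_grip','mixing_cup')])
E
```

```text
t: 38.0
tcp_pos: [0.4945, -0.1214, 0.1212]
tool_rot: [0.136, 0.012, 0.991, -0.015]
contact_force: [1.0, 0.5, 0.1]
finger_gap: 0.0701
grip_force: 0.0
t: 38.42
tcp_pos: [0.494, 0.0259, 0.1496]
tool_rot: [0.138, 0.008, 0.99, -0.012]
contact_force: [1.0, -0.2, -0.1]
finger_gap: 0.0695
grip_force: 0.0
-0.106 before 450:105 458:111 466:121 474:96 482:141 490:145 498:143 506:143 514:141 522:73 530:59 538:79 546:95 554:97 562:97 570:97 578:97 586:99 594:94 602:94 610:92 618:90 626:91 634:90 642:90 650:91 658:93
-0.106 now 450:102 458:71 466:58 474:62 482:75 490:97 498:98 506:99 514:99 522:100 530:96 538:95 546:94 554:87 562:21 570:16 578:23 586:26 594:25 602:25 610:27 618:27 626:28 634:29 642:29 650:29 658:47
-0.118 before 450:116 458:123 466:125 474:106 482:134 490:144 498:144 506:141 514:144 522:78 530:59 538:79 546:91 554:89 562:91 570:93 578:92 586:92 594:92 602:92 610:90 618:85 626:70 634:98 642:123 650:134 658:129
-0.118 now 450:79 458:81 466:59 474:65 482:85 490:92 498:91 506:94 514:93 522:94 530:93 538:94 546:93 554:91 562:61 570:20 578:23 586:23 594:23 602:25 610:27 618:27 626:29 634:34 642:34 650:33 658:29
driver_grip [([0.495, 0.18], 0.64)]
weight [([0.444, -0.321], 0.88)]
mixing_cup [([0.684, 0.194], 0.77)]
setting_block_center [([0.524, -0.114], 0.72)]
[('setting_block_center', [(array([136., 199.]), 0.84, array([ 0.519, -0.105,  0.046]))]), ('driver_grip', [(array([523., 193.]), 0.87, array([0.517, 0.207, 0.046]))]), ('mixing_cup', [(array([461., 315.]), 0.68, array([0.663, 0.196, 0.046]))])]
```

The block moved about 60 mm (near edge 0.540 → 0.482), so its far end at about 0.606 is clear of the ball's edge at 0.615 and still in the channel. The driver stands at (0.495,0.180), and the cup and weight are where they were. I'm handing in.

```bash
python3 -c "
from workcell import bot
print(bot.close_job())"
```

```text
the job is handed in; nothing more can be done
None
```

Job handed in at about 38 s: the screw was turned until its nose bore on the block (8–9 N drag when pulled), the driver is back in its stand, the block was slid about 60 mm clear of the nose and lies in the channel, and the cup and weight were not disturbed; no verdict came back.

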